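Draw out the telescoping bottle arm to its next hole and load it

ROBOT

A 6-joint arm with a two-finger parallel gripper is mounted at the origin on a cart in front of the work surface, level with it; the furniture and walls round the work are solid. World frame = base frame: x ahead of the robot, y to its left, z up, the work surface at z = 0. Lengths are in m, angles in rad, forces in N, time in s.
With the tool pointing down it reaches from about 0.275 to 0.725 m from the base axis. Payload 15.9 kg.
Tool frame: the origin (TCP) lies at the very end of the fingers, on their centre line; the grasp point (between the pads) lies 19 mm behind it; y points along the fingers, x is the direction in which the jaws open and shut, and the axes are right-handed (so a half turn about y gives the same grasp; the last joint's range is limited). The gripper opens to 85 mm and grips with 20 to 120 N. Pads are 22 mm wide; open, the fingers measure 114 mm over their backs; the gripper's body (76 mm by 85 mm) begins 54 mm behind the grasp point. The pads swing forward as they close: fully open they stand 13 mm farther back than shut.
Start: joints at [-1.302, 0.213, -0.034, 1.323, 0, 1.571], TCP at [0.133, -0.482, 0.208] pointing down, gripper open.
Joint ranges: [-2.98, 2.98], [-0.74, 1.72], [-1.14, 1.35], [-2.1, 2.04], [-1.57, 1.44], [-3.14, 3.14]. Speed limits (rad/s): [1.89, 1.89, 2.39, 2.57, 3.14, 3.14].

INTERFACE

Orientations are given as a unit quaternion [w, x, y, z].
In Python, from plant import bot gives the robot as it stands.
- The arm moves only by the shell command python3 -m creep 'ROWS' [FORCE]. ROWS is JSON, a list of rows, each an object of numbers: "tx", "ty", "tz": the shift along the tool's x, y, z in m; "ax", "ay", "az": the turn, a rotation vector about the tool's x, y, z in rad; "grip": the closure, from 0 (fully open) to 1 (shut). In form: [{"tx": .., "ty": .., "tz": .., "ax": .., "ay": .., "az": .., "grip": ..}, ...]. A call has 1 to 20 rows; each row shifts and turns the commanded pose from where the row before left it, along the tool's axes as they then stand; what a row does not reach is not made up. A row lasts 1/8 s, in which the tool goes at most 62.5 mm and 10.7 degrees, less where a joint would pass 70% of its speed; a pose out of reach is approached as far as the arm can. A call is refused whole if a number of a shift passes 0.0625 or a number of a turn 0.188, either way. A call with a gripper value outside its range is refused whole. The fingers move at their own pace and stop on an object; FORCE is the grip in N (left out, the last holds). Time passes only in rows, so rows that do not move let the fingers close. It gives the time, the measured TCP pose, the force and the opening at its end, in the units of the state.
- bot.get_obs(): the state, without advancing time (a new reading comes with each control period).
- bot.camera(name): name is "scene" or "side" or "wrist"; returns a dict with "color" (400x640x3 uint8, blue, green, red), "intrinsics" (3x3 intrinsics, pixels), "R" (3x3) and "t" (3): a world point X has camera coordinates R X + t; the wrist camera has in their place "T_tool_cam" (4x4, takes a point from camera to tool coordinates, whose origin is the TCP and whose axes are the tool frame's). Camera axes: x right, y down, z forward; pixel columns grow to the right and rows downward; lengths in m; the calibration is good to about 2 mm. A picture is of the moment at which its call begins: read the wrist's pose just before it. There is no depth.
- bot.hand_in(): hands the job in, once; it reports no verdict.
The state is a dict: "t": time; "q": joint angles; "joint_vel": joint speeds; "tau": joint torques, N m; "tool_pos": TCP position; "eef_rot": TCP orientation; "force": force on the tool from outside, world axes, zero at the start; "moment": the same for the moment, N m; "finger_gap": opening from 0.0 (shut) to 1.0 (fully open).
Only numpy, scipy, OpenCV 4.12 (cv2) and the standard library are available. Lean on these libraries where they do the work, as an engineer would, in place of code of your own. Each camera call takes 0.05 s, during which the arm holds its last target.

TASK

The telescoping arm of the bottle holder is pinned in its short position: squeeze its spring button flush with the square sleeve and slide the sleeve outward until the button pops out through the sleeve's other hole, without ever forcing the sleeve hard against the button. Then gently stand the dropper bottle upright in the cup at the end of the arm and let go, leaving the film roll and the timer where they are.

Things in the scene. Friction and masses are not known exactly. Their poses are not given: they have to be found in the camera images.
- stand: Fixed holder: grey base plate 100 x 184 x 12 mm; an upright plate (98 mm high) at its -y end carries a fixed square steel rail along y, axis 75 mm above the worktop. Origin on the worktop under that axis, 10 mm in +y from the button. z up, y = the way the sleeve slides out (away from the upright plate), -x = the side the button sticks out. Starts turned by up to 0.45 rad.
- sleeve: Aluminium square sleeve, 30 x 30 mm outside, 3 mm walls, sliding 0 to 66 mm on the rail along +y (2 N friction, cannot come off). Axes as the stand's. Origin on its axis at its first hole (where the button starts); reaches 90 mm to -y, 50 mm to +y. The second hole, in the same -x face, lies 38 to 60 mm to -y of the first: it differs each time and must be felt. Holes 14 mm wide (2 mm play).
- button: Round spring button, 12 mm diameter, half-ball end; fixed along the rail, moves in and out across it. Origin at the tip; +x = inward. Out: tip 7.5 mm proud of the sleeve's -x face, sleeve locked solid. Pressed flush (5 N) and the sleeve slid with about 10 N, it ducks under the wall, rubs along inside and springs out at the next hole, where the sleeve stops dead. Over 18 N from the sleeve damages it.
- squeeze_point (a point): Point on the arm's axis level with the button, 75 mm above the worktop, fixed to the stand (does not move). One finger on the button and the other on the sleeve's opposite (+x) face, closing along x, squeeze the button flush and hold the sleeve together; the sleeve then takes the fingers along. Keep fingers within 15 mm of the button along y so that the second hole stays uncovered.
- cup_floor (a point): Centre of the inner floor of the open white cup on the sleeve's +y end (73 mm from the sleeve's origin), 64 mm above the worktop. Inner diameter 36 mm, rim 15 mm above this floor, outside diameter 42 mm. Moves with the sleeve.
- dropper_mid (a point): Centre, half-way up, of the small white dropper bottle standing upright on the worktop: 67 mm high, round body 24 mm diameter up to 40 mm, then a narrower 16 mm nozzle cap; 0.04 kg, z up. Handle the body at 30 to 40 mm above its foot so the fingers stay clear of the cup's rim.
- film_roll: Bystander: roll of film standing on end, 52 mm diameter, 50 mm high; origin at the centre of its underside.
- timer: Bystander: small standing timer, 32 x 66 x 62 mm; origin at the centre of its underside.
Mind the look-alikes: they are no part of the job. What is shaped like the stand but purple is not meant.

How it is judged:
By the outcome, as a careful person would: the job done as asked, in the order asked, and still so for the second after the job is handed in, with the robot touching nothing.
It also fails if it takes over 58 s, if anything falls off the work surface, if the arm or the gripper's body presses on something with over 40 N, if the wrist force passes 120 N, or if a joint passes its speed limit or range.

## Working session

There is one attempt and no reset: what is moved stays moved. The work goes in short steps, Python scripts to look and compute and a shell command to move; the robot and the scene stay as the last step left them, time stands still between calls to the robot, and variables do not carry over. Pictures are saved under pics/ and viewed, and the job is handed in when it is done.

```bash
ls; mkdir -p pics
python3 - <<'E'
from plant import bot
import cv2
o=bot.get_obs()
for k,v in o.items(): print(k,v)
for n in ("scene","side","wrist"):
    c=bot.camera(n); cv2.imwrite(f"pics/{n}0.png",c["color"])
    print(n,c["intrinsics"].tolist(),[ (k,c[k].tolist()) for k in c if k in("R","t","T_tool_cam")])
E
```

```text
pics
t 0.0
q [-1.30197969e+00  2.13350091e-01 -3.50529824e-02  1.32345139e+00
  7.03620785e-06  1.57079462e+00]
joint_vel [-8.65082064e-04 -7.64361409e-04  9.55265272e-04  9.01765669e-04
 -1.19705787e-05 -7.83001274e-04]
tau [ 3.57527111e-03 -6.86148262e+01  4.87119269e+01  1.74430601e-02
  1.71582019e-04 -9.92690389e-06]
tool_pos [ 0.13270709 -0.48171345  0.20742161]
eef_rot [ 0.56272135 -0.562264    0.42878395 -0.42819178]
force [-0.00450301 -0.59042004  0.14311003]
moment [-0.00181505 -0.02380395  0.05109299]
finger_gap 0.9990457963068253
scene [[458.56908304181354, 0.0, 318.85317985212254], [0.0, 458.56908304181354, 198.79877406893326], [0.0, 0.0, 1.0]] [('R', [[0.513392142648917, -0.8581436639374411, -0.004237913446254888], [-0.48574226606753323, -0.2865214386923555, -0.8258086437699961], [0.7074482022183189, 0.42602220272385655, -0.5639345032575871]]), ('t', [-0.14456828506286154, 0.3272368582529726, 1.191051390335126])]
side [[382.3809096189116, 0.0, 321.6106256712508], [0.0, 382.3809096189116, 203.90346040712873], [0.0, 0.0, 1.0]] [('R', [[0.25191153016425366, -0.9677328340062059, 0.005808868790198368], [-0.8100504302035604, -0.21414160748926164, -0.5458586561271538], [0.5294892647611769, 0.13280261265589832, -0.8378571385232905]]), ('t', [-0.045145877988578706, 0.48064452097412286, 1.3155542751880336])]
wrist [[338.7202797521884, 0.0, 321.6800781366291], [0.0, 338.7202797521884, 192.54216934356225], [0.0, 0.0, 1.0]] [('T_tool_cam', [[0.9999994922945052, 0.00022307600871444703, 0.0009826738148813097, -0.0008357576072698381], [-0.0008764330371108577, -0.2886925888508533, 0.9574214437789257, -0.1654502678480528], [0.0004972684019496785, -0.957421818938594, -0.28869224676885574, 0.0728484988223982], [0.0, 0.0, 0.0, 1.0]])]
```

View pics/scene0.png

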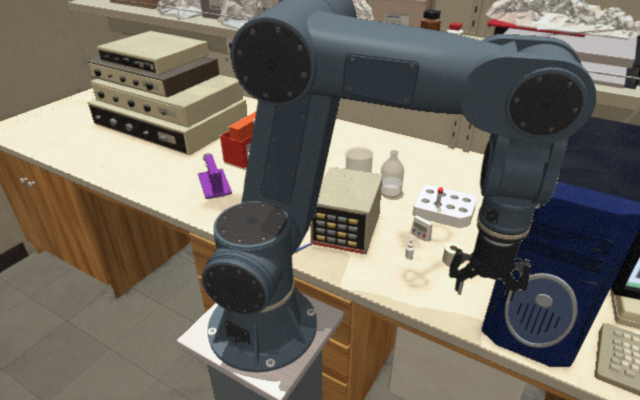

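View pics/side0.png

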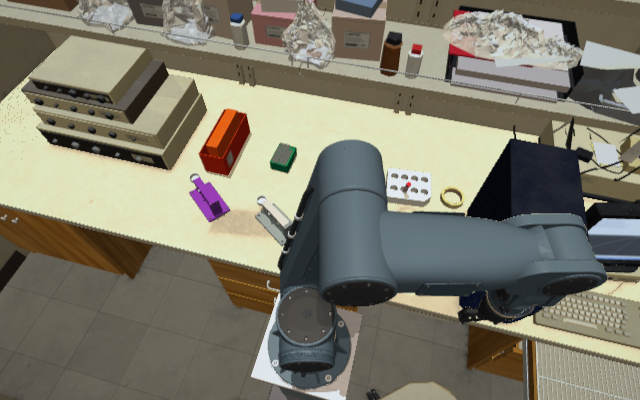

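View pics/wrist0.png

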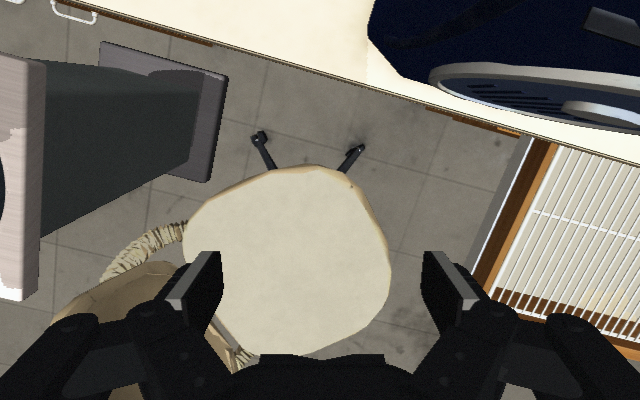

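```bash
cat > h.py <<'E'
import numpy as np, cv2, json
from plant import bot
from scipy.spatial.transform import Rotation as Ro
def toolT(o=None):
    o=o or bot.get_obs(); q=o["eef_rot"]; T=np.eye(4)
    T[:3,:3]=Ro.from_quat([q[1],q[2],q[3],q[0]]).as_matrix(); T[:3,3]=o["tool_pos"]; return T
def cam(n,save=None):
    T=toolT(); c=bot.camera(n)
    if n=="wrist":
        M=np.linalg.inv(T@c["T_tool_cam"]); R,t=M[:3,:3],M[:3,3]
    else: R,t=c["R"],c["t"]
    d=dict(K=c["intrinsics"],R=R,t=t,img=c["color"])
    if save:
        cv2.imwrite(f"pics/{save}.png",c["color"]); np.savez(f"pics/{save}.npz",**d)
    return d
def load(s): return dict(np.load(f"pics/{s}.npz"))
def ray(d,p):
    v=d["R"].T@np.linalg.solve(d["K"],[p[0],p[1],1.]); o=-d["R"].T@d["t"]
    return o,v/np.linalg.norm(v)
def onz(d,p,z):
    o,v=ray(d,p); return o+v*(z-o[2])/v[2]
def tri(*dp):
    A=np.zeros((3,3));b=np.zeros(3);L=[]
    for d,p in dp:
        o,v=ray(d,p);P=np.eye(3)-np.outer(v,v);A+=P;b+=P@o;L.append((o,P))
    X=np.linalg.solve(A,b); return X,[float(np.linalg.norm(P@(X-o))) for o,P in L]
def proj(d,X):
    c=d["R"]@np.asarray(X)+d["t"]; p=d["K"]@c; return p[:2]/p[2]
def crop(d,x0,y0,x1,y1,s,name):
    cv2.imwrite(f"pics/{name}.png",cv2.resize(d["img"][y0:y1,x0:x1],None,fx=s,fy=s,interpolation=cv2.INTER_CUBIC))
E
python3 - <<'E'
from h import *
np.set_printoptions(precision=4,suppress=True)
print(toolT())
s=cam("scene","s1"); d=cam("side","d1")
print("drop",onz(s,(409,258),0)); print("timer",onz(s,(424,240),0))
for p in [(262,200),(285,240),(210,215),(283,168)]: print(p,onz(d,p,0))
crop(d,170,130,330,270,5,"d1c"); crop(s,380,180,500,280,6,"s1c")
E
```

```text
[[ 0.2656 -0.0003  0.9641  0.1327]
 [-0.9641  0.0008  0.2656 -0.4818]
 [-0.0009 -1.     -0.      0.2075]
 [ 0.      0.      0.      1.    ]]
drop [ 0.436  -0.2288  0.    ]
timer [ 0.5416 -0.238   0.    ]
(262, 200) [0.5207 0.3528 0.    ]
(285, 240) [0.3619 0.1993 0.    ]
(210, 215) [0.3942 0.5372 0.    ]
(283, 168) [0.71   0.3191 0.    ]
```

View pics/d1c.png

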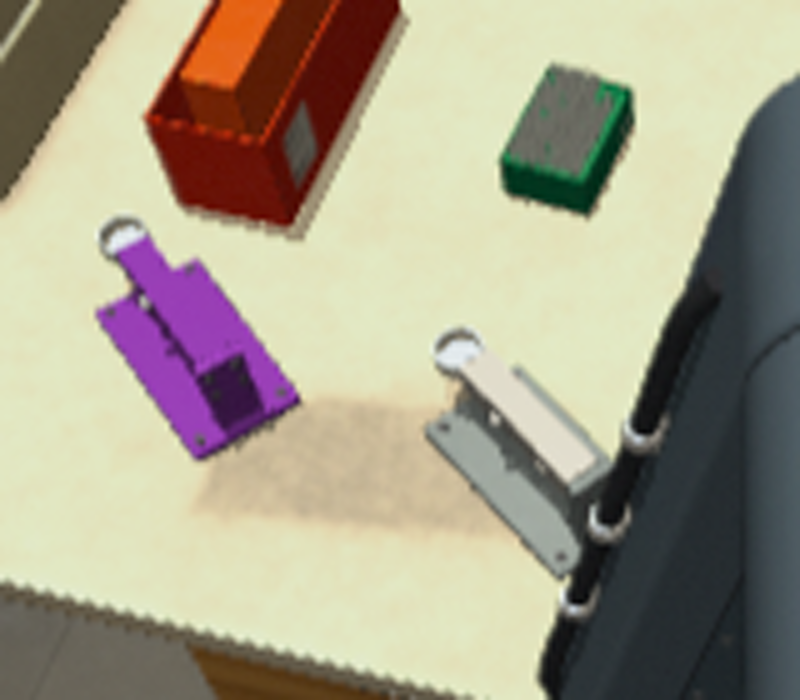

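View pics/s1c.png

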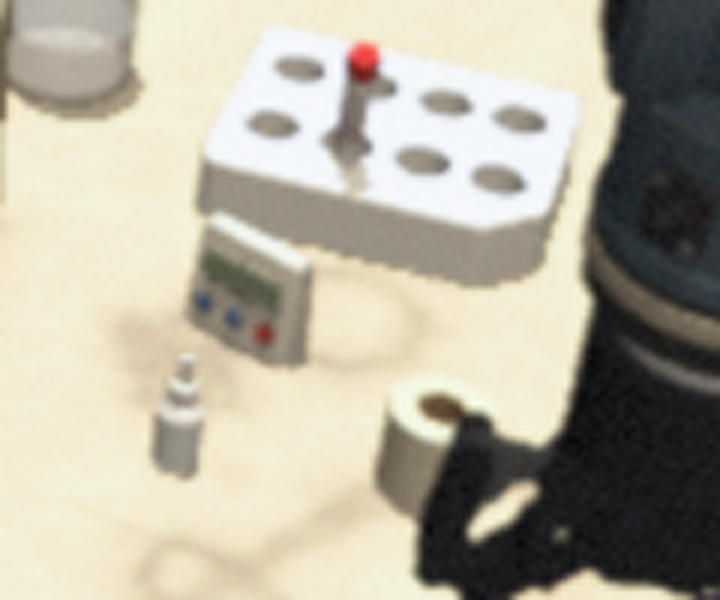

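Run:
```python
from h import *
np.set_printoptions(precision=4,suppress=True)
d=load("d1")
f=lambda x,y:(170+x/5,130+y/5)
a=onz(d,f(425,432),.012);b=onz(d,f(570,575),.012);print(a,b,np.linalg.norm(a-b),np.arctan2(*(a-b)[[1,0]]))
print("cup",onz(d,f(458,350),.079)); print("f1",onz(d,f(495,418),.075),"f2",onz(d,f(540,467),.075))
print("purple cup",onz(d,f(123,240),.079))
```

```text
[0.4292 0.3494 0.012 ] [0.334  0.1936 0.012 ] 0.18255204574304446 1.0222030036835843
cup [0.4731 0.3272 0.079 ]
f1 [0.4218 0.2787 0.075 ] f2 [0.3882 0.2303 0.075 ]
purple cup [0.5061 0.6353 0.079 ]
```

```bash
cat >> h.py <<'E'
def delta(goal,yaw=None,n=None,o=None):
    """tool-axis shift to reach goal from measured pose (translation first), and turn about tool y to bring tool x to yaw"""
    T=toolT(o); R=T[:3,:3]; s=R.T@(np.asarray(goal)-T[:3,3]); print("shift total",s.round(4))
    x=R[:,0]; y0=np.arctan2(x[1],x[0])
    if yaw is None: yaw=y0
    dy=(yaw-y0+np.pi)%(2*np.pi)-np.pi; print("cur yaw",round(y0,4),"ay total",round(-dy,4))
    n=n or int(max(np.ceil(np.linalg.norm(s)/.06),np.ceil(abs(dy)/.18)))
    Rc=R.copy(); st=R@s/n; rows=[]
    # combined rows: shift applied in the frame as it stands at row start
    for i in range(n):
        rows.append((Rc.T@st).round(4).tolist()); Rc=Rc@Ro.from_rotvec([0,-dy/n,0]).as_matrix()
    print(n,"ay/row",round(-dy/n,4)); 
    for r in rows: print(r)
E
python3 - <<'E'
from h import *
np.set_printoptions(precision=4,suppress=True)
s=load("s1")
b=onz(s,(313,240),0);print("box",b)
# height of top corner above: vertical line through b closest to ray
for z in (.05,.1,.15,.2): print(z,proj(s,[b[0],b[1],z]))
print(onz(s,(370,248),0),"bottle",onz(s,(391,195),0),onz(s,(446,265),0))
delta([.40,-.24,.30])
E
```

```text
box [0.3602 0.0689 0.    ]
0.05 [312.8188 227.7176]
0.1 [312.6304 214.947 ]
0.15 [312.4343 201.6586]
0.2 [312.2302 187.8201]
[ 0.4177 -0.1059  0.    ] bottle [ 0.7276 -0.0426  0.    ] [ 0.463  -0.3359 -0.    ]
shift total [-0.1623 -0.0922  0.3219]
cur yaw -1.302 ay total -0.0
7 ay/row -0.0
[-0.0232, -0.0132, 0.046]
[-0.0232, -0.0132, 0.046]
[-0.0232, -0.0132, 0.046]
[-0.0232, -0.0132, 0.046]
[-0.0232, -0.0132, 0.046]
[-0.0232, -0.0132, 0.046]
[-0.0232, -0.0132, 0.046]
```

```bash
python3 -m creep '[{"tx":-0.023,"ty":-0.02,"tz":0.046},{"tx":-0.023,"ty":-0.02,"tz":0.046},{"tx":-0.023,"ty":-0.02,"tz":0.046},{"tx":-0.023,"ty":-0.02,"tz":0.046},{"tx":-0.023,"ty":-0.012,"tz":0.046},{"tx":-0.023,"ty":0,"tz":0.046},{"tx":-0.023,"ty":0,"tz":0.046},{}]'
python3 - <<'E'
from h import *
d=cam("wrist","w2"); s=cam("scene","s2")
delta([.42,.22,.31],-.53)
E
```

```text
shift total [-0.6005 -0.102   0.4633]
cur yaw -1.302 ay total -0.772
13 ay/row -0.0594
[-0.0462, -0.0078, 0.0356]
[-0.044, -0.0078, 0.0383]
[-0.0416, -0.0078, 0.0409]
[-0.0391, -0.0078, 0.0433]
[-0.0365, -0.0078, 0.0455]
[-0.0337, -0.0078, 0.0476]
[-0.0309, -0.0078, 0.0495]
[-0.0279, -0.0078, 0.0513]
[-0.0248, -0.0078, 0.0528]
[-0.0216, -0.0078, 0.0542]
[-0.0183, -0.0078, 0.0554]
[-0.015, -0.0078, 0.0564]
[-0.0116, -0.0078, 0.0572]schema error: expected keys tx, ty, tz, ax, ay, az, grip
```

View pics/w2.png

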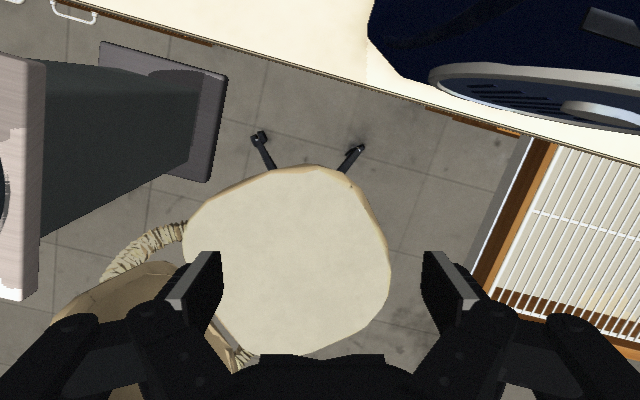

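```bash
python3 -m creep '[{"tx":-0.023,"ty":-0.02,"tz":0.046,"ax":0,"ay":0,"az":0,"grip":0},{"tx":-0.023,"ty":-0.02,"tz":0.046,"ax":0,"ay":0,"az":0,"grip":0},{"tx":-0.023,"ty":-0.02,"tz":0.046,"ax":0,"ay":0,"az":0,"grip":0},{"tx":-0.023,"ty":-0.02,"tz":0.046,"ax":0,"ay":0,"az":0,"grip":0},{"tx":-0.023,"ty":-0.012,"tz":0.046,"ax":0,"ay":0,"az":0,"grip":0},{"tx":-0.023,"ty":0,"tz":0.046,"ax":0,"ay":0,"az":0,"grip":0},{"tx":-0.023,"ty":0,"tz":0.046,"ax":0,"ay":0,"az":0,"grip":0},{"tx":0,"ty":0,"tz":0,"ax":0,"ay":0,"az":0,"grip":0}]'
python3 - <<'E'
from h import *
d=cam("wrist","w3"); s=cam("scene","s3")
delta([.42,.22,.31],-.53,14)
E
```

```text
t: 1.35
tool_pos: [0.4023, -0.2392, 0.2996]
eef_rot: [0.564, -0.563, 0.427, -0.427]
force: [-0.3, -0.2, 1.0]
finger_gap: 1.0
shift total [-0.4392 -0.0102  0.1418]
cur yaw -1.3007 ay total -0.7707
14 ay/row -0.055
[-0.0314, -0.0007, 0.0101]
[-0.0308, -0.0007, 0.0118]
[-0.0301, -0.0007, 0.0135]
[-0.0293, -0.0007, 0.0151]
[-0.0284, -0.0007, 0.0167]
[-0.0274, -0.0007, 0.0183]
[-0.0264, -0.0007, 0.0198]
[-0.0253, -0.0007, 0.0212]
[-0.0241, -0.0007, 0.0225]
[-0.0228, -0.0007, 0.0238]
[-0.0214, -0.0007, 0.025]
[-0.02, -0.0007, 0.0262]
[-0.0186, -0.0007, 0.0272]
[-0.017, -0.0007, 0.0282]
```

View pics/w3.png

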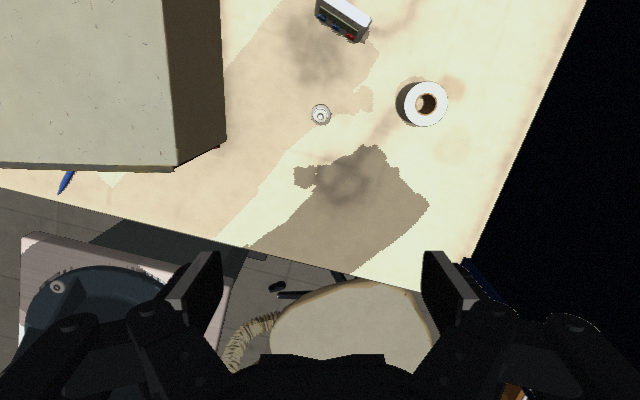

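View pics/s3.png

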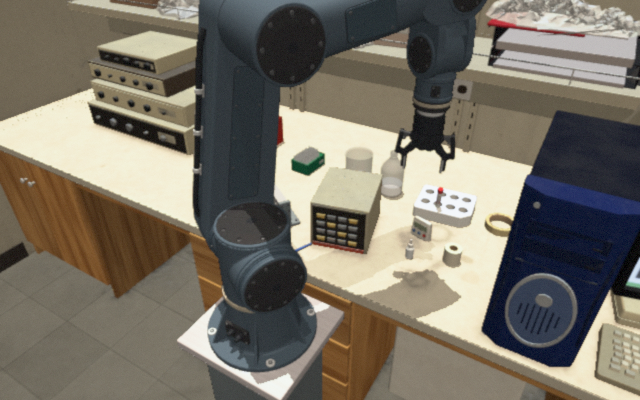

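```bash
python3 -m creep '[{"tx":-0.044,"ty":-0.002,"tz":0.014,"ax":0,"ay":-0.077,"az":0,"grip":0},{"tx":-0.043,"ty":0,"tz":0.018,"ax":0,"ay":-0.077,"az":0,"grip":0},{"tx":-0.041,"ty":0,"tz":0.021,"ax":0,"ay":-0.077,"az":0,"grip":0},{"tx":-0.040,"ty":0,"tz":0.024,"ax":0,"ay":-0.077,"az":0,"grip":0},{"tx":-0.038,"ty":0,"tz":0.027,"ax":0,"ay":-0.077,"az":0,"grip":0},{"tx":-0.036,"ty":0,"tz":0.030,"ax":0,"ay":-0.077,"az":0,"grip":0},{"tx":-0.033,"ty":0,"tz":0.032,"ax":0,"ay":-0.077,"az":0,"grip":0},{"tx":-0.031,"ty":0,"tz":0.034,"ax":0,"ay":-0.077,"az":0,"grip":0},{"tx":-0.029,"ty":0,"tz":0.036,"ax":0,"ay":-0.077,"az":0,"grip":0},{"tx":-0.026,"ty":0,"tz":0.038,"ax":0,"ay":-0.077,"az":0,"grip":0},{"tx":0,"ty":0,"tz":0,"ax":0,"ay":0,"az":0,"grip":0}]'
python3 - <<'E'
from h import *
d=cam("wrist","w4"); s=cam("scene","s4")
w=load("w3"); crop(w,270,60,470,160,4,"w3c"); crop(load("s3"),370,210,490,280,6,"s3c")
E
```

```text
t: 2.82
tool_pos: [0.4164, 0.2227, 0.3015]
eef_rot: [-0.682, 0.683, -0.185, 0.185]
force: [0.6, -0.6, -0.7]
finger_gap: 0.994
```

View pics/w4.png

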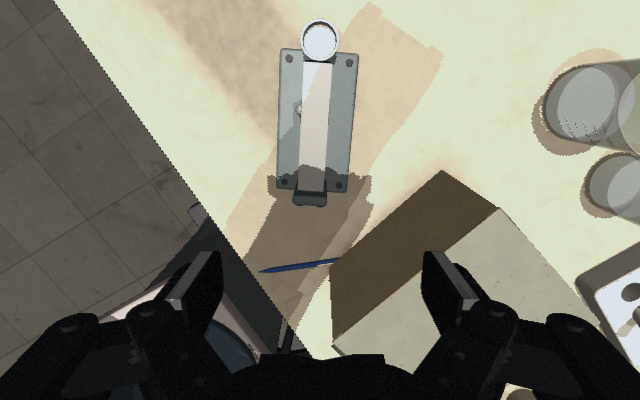

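View pics/s4.png

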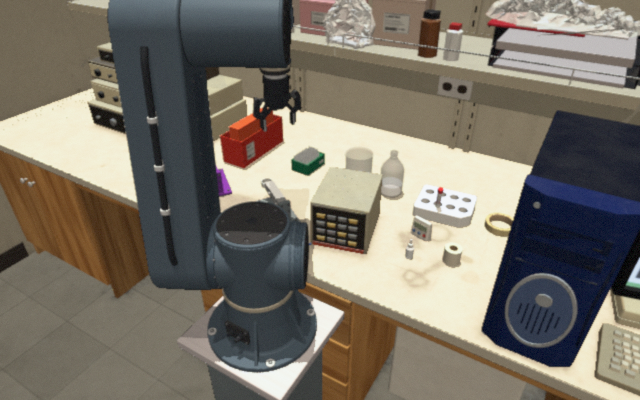

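View pics/w3c.png

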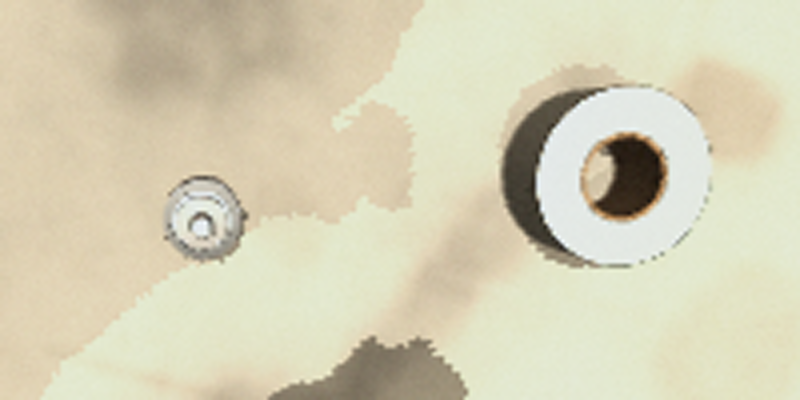

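View pics/s3c.png

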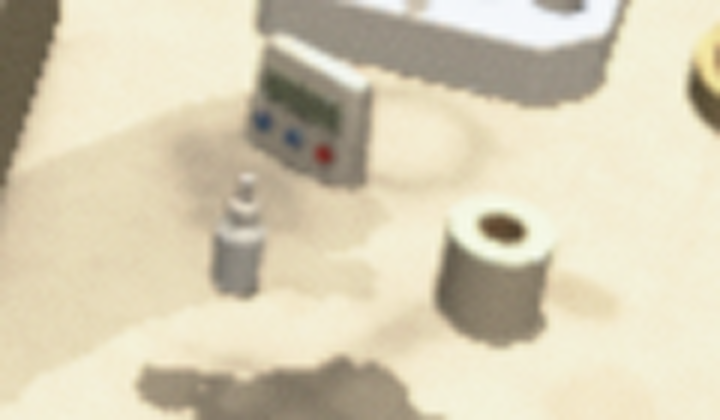

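Run:
```python
from h import *
np.set_printoptions(precision=4,suppress=True)
d=cam("side","d4"); crop(load("w4"),255,10,385,220,3,"w4c"); crop(d,220,170,330,260,7,"d4c")
```

```text
(no output)
```

View pics/w4c.png

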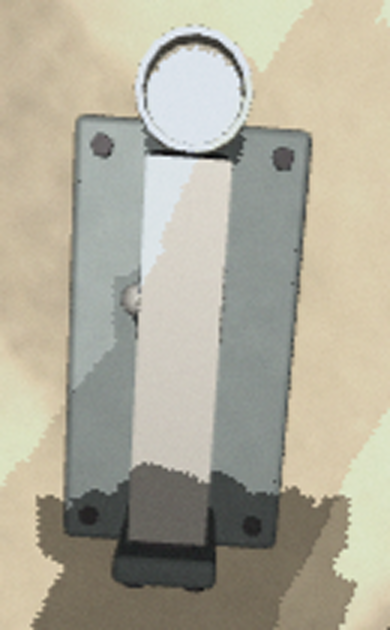

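View pics/d4c.png

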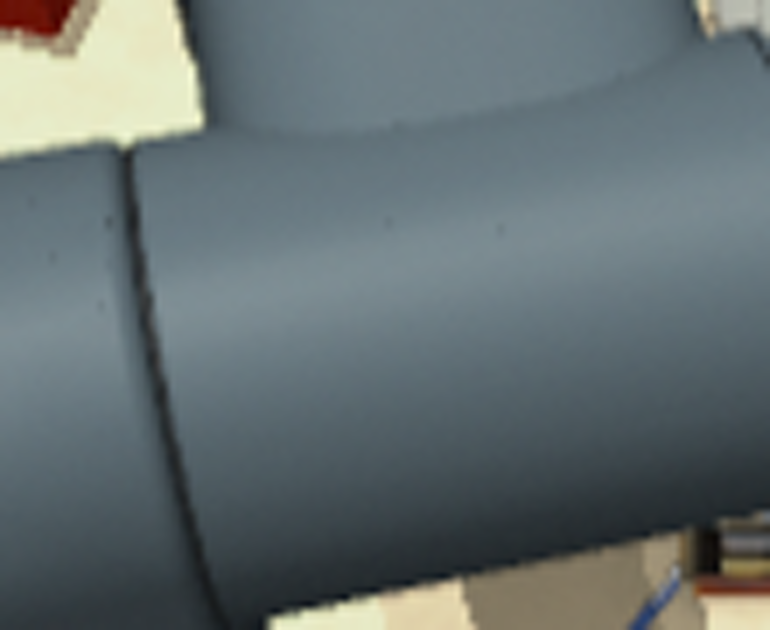

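Run:
```python
from h import *
np.set_printoptions(precision=4,suppress=True)
w=load("w4"); d=load("d1"); s=load("s3"); w3=load("w3")
c=lambda x,y:(255+x/3,10+y/3); f=lambda x,y:(170+x/5,130+y/5)
P=[onz(w,c(*p),.09) for p in [(144,155),(130,545),(232,157),(207,545)]]
for p in P: print(p)
for a,b in((0,1),(2,3)): print("ang",np.arctan2(*(P[a]-P[b])[[1,0]]),np.linalg.norm(P[a]-P[b]))
ang=np.arctan2(*((P[0]+P[2])-(P[1]+P[3]))[[1,0]]); print(ang)
print("btn z75",onz(w,c(121,298),.075)," tri",tri((w,c(123,298)),(d,f(495,418))))
print("cup rim",onz(w,c(194,90),.079),"tri",tri((w,c(194,90)),(d,f(458,350))))
print("plate corners",[onz(w,c(*p),.012) for p in [(78,115),(310,130),(65,535),(275,546)]])
w3c=lambda x,y:(270+x/4,60+y/4);s3c=lambda x,y:(370+x/6,210+y/6)
print("drop tip",tri((w3,w3c(201,222)),(s,s3c(247,176))))
print("drop shoulder", tri((w3,w3c(203,219)),(s,s3c(238,232))))
print("foot",onz(s,s3c(236,290),0))
print("film top",tri((w3,w3c(624,175)),(s,s3c(500,228))))
```

```text
[0.4503 0.321  0.09  ]
[0.3724 0.2029 0.09  ]
[0.4763 0.305  0.09  ]
[0.3981 0.1879 0.09  ]
ang 0.9874334733713043 0.14147581541954143
ang 0.9820546277380136 0.14086576226875192
0.9847498615826775
btn z75 [0.4167 0.2838 0.075 ]  tri (array([0.419 , 0.2807, 0.0777]), [0.0030842274565590854, 0.0030842274565590013])
cup rim [0.4764 0.3314 0.079 ] tri (array([0.4774, 0.3312, 0.071 ]), [0.0012427932019006928, 0.0012427932019007386])
plate corners [array([0.4342, 0.3552, 0.012 ]), array([0.5144, 0.3016, 0.012 ]), array([0.3321, 0.205 , 0.012 ]), array([0.414, 0.151, 0.012])]
drop tip (array([ 0.4451, -0.2248,  0.0654]), [8.957727634985375e-05, 8.957727634985867e-05])
drop shoulder (array([ 0.4437, -0.2252,  0.03  ]), [0.0005977939284751633, 0.0005977939284751658])
foot [ 0.4351 -0.2302  0.    ]
film top (array([ 0.491 , -0.3421,  0.0489]), [0.0004830299721693348, 0.0004830299721693512])
```

Run:
```python
from h import *
delta([.4356,.2714,.165],-.589)
```

```text
shift total [-0.0097  0.137   0.0536]
cur yaw -0.5339 ay total 0.0551
3 ay/row 0.0184
[-0.0032, 0.0457, 0.0179]
[-0.0035, 0.0457, 0.0178]
[-0.0039, 0.0457, 0.0178]
```

```bash
python3 -m creep '[{"tx":-0.003,"ty":0.034,"tz":0.0134,"ax":0,"ay":0.014,"az":0,"grip":0},{"tx":-0.003,"ty":0.034,"tz":0.0134,"ax":0,"ay":0.014,"az":0,"grip":0},{"tx":-0.003,"ty":0.034,"tz":0.0134,"ax":0,"ay":0.014,"az":0,"grip":0},{"tx":-0.003,"ty":0.034,"tz":0.0134,"ax":0,"ay":0.013,"az":0,"grip":0},{"tx":0,"ty":0,"tz":0,"ax":0,"ay":0,"az":0,"grip":0},{"tx":0,"ty":0,"tz":0,"ax":0,"ay":0,"az":0,"grip":0}]'
python3 - <<'E'
from h import *
d=cam("wrist","w5")
E
```

```text
t: 3.72
tool_pos: [0.4349, 0.2726, 0.1674]
eef_rot: [0.677, -0.676, 0.205, -0.205]
force: [-0.3, -0.8, 0.2]
finger_gap: 1.001
```

View pics/w5.png

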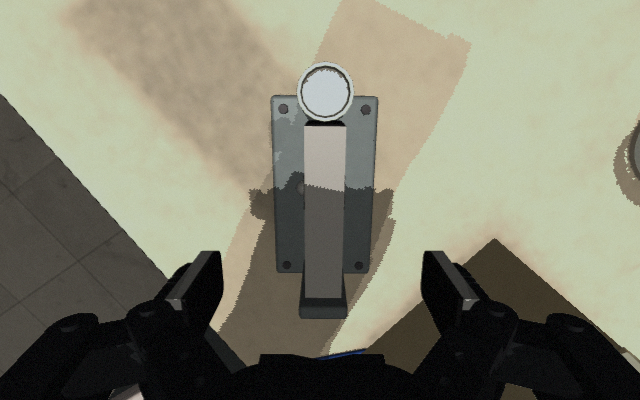

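Run:
```python
from h import *
d=load("w5"); im=cv2.convertScaleAbs(d["img"],alpha=1.6,beta=20); d2=dict(d,img=im); crop(d2,255,50,395,330,2.8,"w5c")
```

```text
(no output)
```

View pics/w5c.png

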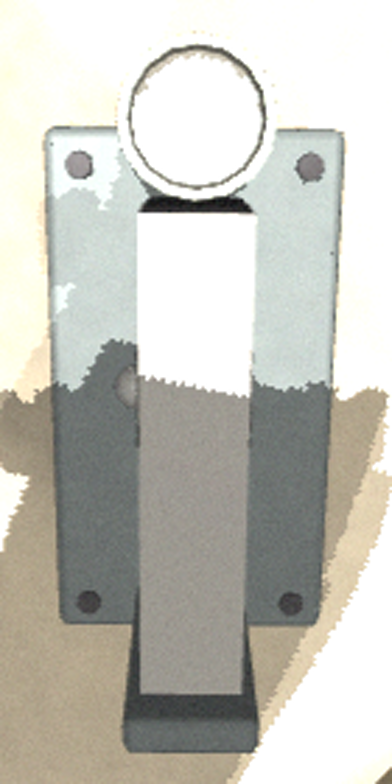

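Run:
```python
from h import *
np.set_printoptions(precision=4,suppress=True)
w=load("w5");w4=load("w4"); T=toolT()
c=lambda x,y:(255+x/2.8,50+y/2.8); c4=lambda x,y:(255+x/3,10+y/3)
names=["tl","bl","tr","br"]
a=[(138,212),(140,694),(254,212),(241,694)]; b=[(144,155),(130,545),(232,157),(207,545)]
P=[onz(w,c(*p),.09) for p in a]
for p,q,r in zip(P,a,b): print(p, "tri",tri((w,c(*q)),(w4,c4(*r))))
ang=np.arctan2(*((P[0]+P[2])-(P[1]+P[3]))[[1,0]]);print("ang",ang,ang-np.pi/2,[np.linalg.norm(P[i]-P[i+1]) for i in(0,2)],np.linalg.norm(P[0]-P[2]))
u=np.array([np.cos(ang),np.sin(ang),0]);org=sum(P)/4-u*(-.02); print("origin",org)
print("btn",onz(w,c(118,388),.075),org-.0225*np.array([u[1],-u[0],0]),"tri",tri((w,c(118,388)),(w4,c4(121,298))))
print("cup",onz(w,c(198,117),.079),org+.073*u,tri((w,c(198,117)),(w4,c4(194,90))))
delta([org[0],org[1],.055],ang-np.pi/2)
```

```text
[0.4514 0.3212 0.09  ] tri (array([0.4506, 0.3212, 0.0854]), [0.0004334944263139578, 0.000433494426314054])
[0.3725 0.2053 0.09  ] tri (array([0.3706, 0.202 , 0.0843]), [0.0006248760334591532, 0.0006248760334591394])
[0.4758 0.305  0.09  ] tri (array([0.476 , 0.305 , 0.0912]), [0.00023327107254261946, 0.00023327107254269888])
[0.3973 0.1888 0.09  ] tri (array([0.3974, 0.1878, 0.0888]), [0.0005808062025904937, 0.0005808062025906277])
ang 0.974449115128402 -0.5963472116664945 [np.float64(0.14021322396908556), np.float64(0.14022420664762522)] 0.02929207576269172
origin [0.4355 0.2716 0.09  ]
btn [0.4175 0.2831 0.075 ] [0.4169 0.2843 0.09  ] tri (array([0.4172, 0.2835, 0.0759]), [0.0005124204578046693, 0.0005124204578046052])
cup [0.4768 0.3319 0.079 ] [0.4765 0.332  0.09  ] (array([0.4768, 0.3319, 0.0745]), [8.346730521203386e-05, 8.346730521194847e-05])
shift total [ 0.001   0.1126 -0.001 ]
cur yaw -0.588 ay total 0.0084
2 ay/row 0.0042
[0.0005, 0.0563, -0.0005]
[0.0005, 0.0563, -0.0005]
```

```bash
python3 -m creep '[{"tx":0.001,"ty":0.03,"tz":-0.001,"ax":0,"ay":0.006,"az":0,"grip":0},{"tx":0,"ty":0.03,"tz":0,"ax":0,"ay":0,"az":0,"grip":0},{"tx":0,"ty":0.025,"tz":0,"ax":0,"ay":0,"az":0,"grip":0},{"tx":0,"ty":0.018,"tz":0,"ax":0,"ay":0,"az":0,"grip":0},{"tx":0,"ty":0.010,"tz":0,"ax":0,"ay":0,"az":0,"grip":0},{"tx":0,"ty":0,"tz":0,"ax":0,"ay":0,"az":0,"grip":0.3},{"tx":0,"ty":0,"tz":0,"ax":0,"ay":0,"az":0,"grip":0.3}]' 25
python3 - <<'E'
from h import *
d=cam("wrist","w6"); s=cam("scene","s6")
print(delta([.4355,.2716,.055],-.594))
E
```

```text
t: 4.65
tool_pos: [0.4352, 0.2724, 0.0539]
eef_rot: [0.677, -0.676, 0.206, -0.207]
force: [0.1, 0.2, -0.1]
finger_gap: 0.699
shift total [ 0.0008 -0.0013 -0.0004]
cur yaw -0.593 ay total 0.001
1 ay/row 0.001
[0.0008, -0.0013, -0.0004]
None
```

View pics/w6.png

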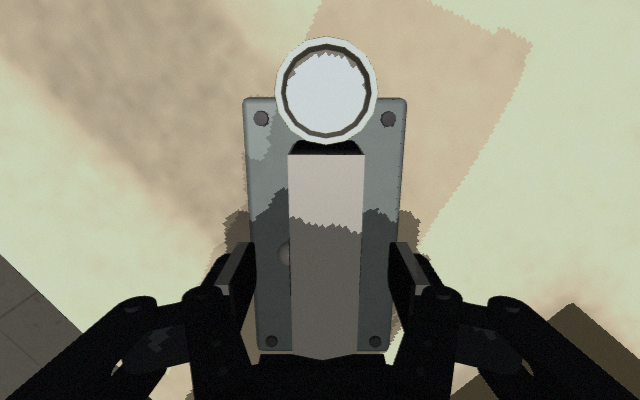

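```bash
python3 -m creep '[{"tx":0,"ty":0,"tz":0,"ax":0,"ay":0,"az":0,"grip":0.5},{"tx":0,"ty":0,"tz":0,"ax":0,"ay":0,"az":0,"grip":0.6},{"tx":0,"ty":0,"tz":0,"ax":0,"ay":0,"az":0,"grip":0.75},{"tx":0,"ty":0,"tz":0,"ax":0,"ay":0,"az":0,"grip":0.8},{"tx":0,"ty":0,"tz":0,"ax":0,"ay":0,"az":0,"grip":0.8},{"tx":0,"ty":0,"tz":0,"ax":0,"ay":0,"az":0,"grip":0.8}]' 25
python3 - <<'E'
from h import *
o=bot.get_obs();print(o["finger_gap"]*85,o["force"],o["moment"])
print(toolT(o)[:3,:3].T@o["force"])
d=cam("wrist","w7")
E
```

```text
t: 5.5
tool_pos: [0.4363, 0.2717, 0.0536]
eef_rot: [0.676, -0.676, 0.206, -0.208]
force: [8.5, -6.4, 4.4]
finger_gap: 0.34
28.91664707365767 [ 8.52623742 -6.44377669  4.37523536] [-1.23897798 -1.54385085 -0.06099162]
[10.68622705 -4.3414411  -0.56401035]
```

View pics/w7.png

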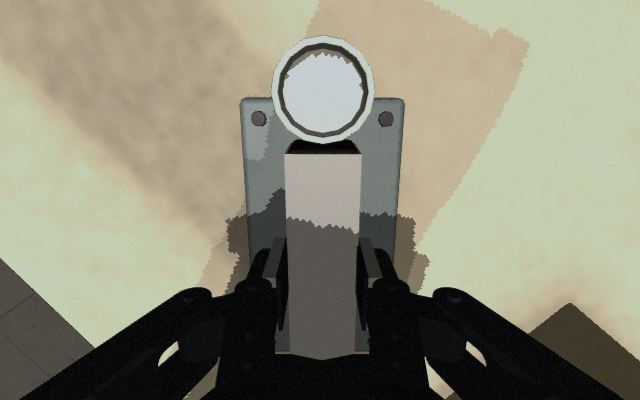

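```bash
cat > st.py <<'E'
from h import *
o=bot.get_obs();T=toolT(o);f=T[:3,:3].T@o["force"]
u=np.array([np.cos(.978),np.sin(.978)])
print("t %.2f along %.2f mm  Ftool %s gap %.1f"%(o["t"],1e3*(np.array(o["tool_pos"][:2])-[.4355,.2716])@u,f.round(1),o["finger_gap"]*85))
E
python3 -m creep '[{"tx":0.001,"ty":-0.0004,"tz":0,"ax":0,"ay":0,"az":0,"grip":0.8},{"tx":0,"ty":0,"tz":0.0005,"ax":0,"ay":0,"az":0,"grip":0.8},{"tx":0,"ty":0,"tz":0,"ax":0,"ay":0,"az":0,"grip":0.8}]' >/dev/null; python3 st.py;  python3 -m creep '[{"tx":0,"ty":0,"tz":0.0005,"ax":0,"ay":0,"az":0,"grip":0.8},{"tx":0,"ty":0,"tz":0,"ax":0,"ay":0,"az":0,"grip":0.8}]' >/dev/null; python3 st.py
```

```text
t 5.92 along 0.57 mm  Ftool [ 5.3 -4.8 -1.3] gap 29.4
t 6.17 along 0.93 mm  Ftool [ 7.  -5.5 -2.3] gap 29.4
```

```bash
for i in 1; do python3 -m creep '[{"tx":0.0005,"ty":-0.0004,"tz":0.0007,"ax":0,"ay":0,"az":0,"grip":0.8},{"tx":0,"ty":0,"tz":0,"ax":0,"ay":0,"az":0,"grip":0.8}]' >/dev/null; python3 st.py; done; python3 -m creep '[{"tx":0,"ty":0,"tz":0.0007,"ax":0,"ay":0,"az":0,"grip":0.8},{"tx":0,"ty":0,"tz":0,"ax":0,"ay":0,"az":0,"grip":0.8}]' >/dev/null; python3 st.py
```

```text
t 6.42 along 1.31 mm  Ftool [ 3.4 -1.3 -2.3] gap 28.8
t 6.67 along 1.98 mm  Ftool [ 5.  -3.  -3.5] gap 29.3
```

```bash
python3 -m creep '[{"tx":0,"ty":0,"tz":0.0007,"ax":0,"ay":0,"az":0,"grip":0.8},{"tx":0,"ty":0,"tz":0,"ax":0,"ay":0,"az":0,"grip":0.8}]' >/dev/null; python3 st.py;  python3 -m creep '[{"tx":0,"ty":0,"tz":0.0007,"ax":0,"ay":0,"az":0,"grip":0.8},{"tx":0,"ty":0,"tz":0,"ax":0,"ay":0,"az":0,"grip":0.8}]' >/dev/null; python3 st.py;python3 -m creep '[{"tx":0,"ty":0,"tz":0.0007,"ax":0,"ay":0,"az":0,"grip":0.8},{"tx":0,"ty":0,"tz":0,"ax":0,"ay":0,"az":0,"grip":0.8}]' >/dev/null; python3 st.py
```

```text
t 6.92 along 2.40 mm  Ftool [ 4.3 -4.3 -5.7] gap 29.2
t 7.17 along 2.86 mm  Ftool [ 4.5 -6.  -6.5] gap 29.2
t 7.42 along 3.70 mm  Ftool [ 4.8 -3.9 -5.1] gap 29.1
```

```bash
python3 -m creep '[{"tx":0,"ty":0,"tz":0.0007,"ax":0,"ay":0,"az":0,"grip":0.8},{"tx":0,"ty":0,"tz":0.0007,"ax":0,"ay":0,"az":0,"grip":0.8}]' >/dev/null; python3 st.py;  python3 -m creep '[{"tx":0,"ty":0,"tz":0.001,"ax":0,"ay":0,"az":0,"grip":0.8},{"tx":0,"ty":0,"tz":0.001,"ax":0,"ay":0,"az":0,"grip":0.8}]' >/dev/null; python3 st.py;python3 -m creep '[{"tx":0,"ty":0,"tz":0.001,"ax":0,"ay":0,"az":0,"grip":0.8},{"tx":0,"ty":0,"tz":0.001,"ax":0,"ay":0,"az":0,"grip":0.8},{"tx":0,"ty":0,"tz":0.001,"ax":0,"ay":0,"az":0,"grip":0.8}]' >/dev/null; python3 st.py
```

```text
t 7.67 along 5.16 mm  Ftool [ 4.7 -3.1 -5.5] gap 29.0
t 7.92 along 7.52 mm  Ftool [ 4.6 -1.  -2.8] gap 29.2
t 8.30 along 10.68 mm  Ftool [ 5.4 -2.2 -2.1] gap 28.8
```

Run:
```python
from h import *
d=cam("wrist","w8")
```

```text
(no output)
```

View pics/w8.png

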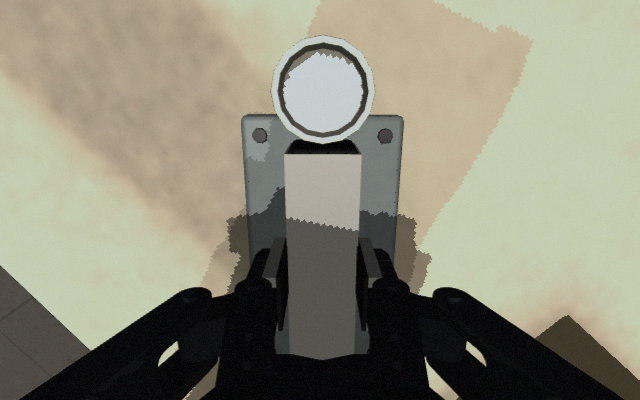

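```bash
python3 -m creep '[{"tx":0,"ty":0,"tz":0.002,"ax":0,"ay":0,"az":0,"grip":0.8},{"tx":0,"ty":0,"tz":0.002,"ax":0,"ay":0,"az":0,"grip":0.8},{"tx":0,"ty":0,"tz":0.002,"ax":0,"ay":0,"az":0,"grip":0.8},{"tx":0,"ty":0,"tz":0.002,"ax":0,"ay":0,"az":0,"grip":0.8}]' >/dev/null; python3 st.py;  python3 -m creep '[{"tx":0,"ty":0,"tz":0.002,"ax":0,"ay":0,"az":0,"grip":0.8},{"tx":0,"ty":0,"tz":0.002,"ax":0,"ay":0,"az":0,"grip":0.8},{"tx":0,"ty":0,"tz":0.002,"ax":0,"ay":0,"az":0,"grip":0.8},{"tx":0,"ty":0,"tz":0.002,"ax":0,"ay":0,"az":0,"grip":0.8},{"tx":0,"ty":0,"tz":0.002,"ax":0,"ay":0,"az":0,"grip":0.8},{"tx":0,"ty":0,"tz":0.001,"ax":0,"ay":0,"az":0,"grip":0.8},{"tx":0,"ty":0,"tz":0,"ax":0,"ay":0,"az":0,"grip":0.8}]' >/dev/null; python3 st.py
```

```text
t 8.85 along 18.66 mm  Ftool [ 5.7 -1.2 -2.3] gap 28.9
t 9.72 along 29.84 mm  Ftool [ 5.4 -0.8 -0.2] gap 29.2
```

```bash
echo 'import sys; sys.exit(1 if f[2]<-6.5 else 0)' >> st.py
python3 -m creep '[{"tx":0,"ty":0,"tz":0.001,"ax":0,"ay":0,"az":0,"grip":0.8},{"tx":0,"ty":0,"tz":0.001,"ax":0,"ay":0,"az":0,"grip":0.8},{"tx":0,"ty":0,"tz":0.001,"ax":0,"ay":0,"az":0,"grip":0.8},{"tx":0,"ty":0,"tz":0.001,"ax":0,"ay":0,"az":0,"grip":0.8},{"tx":0,"ty":0,"tz":0.001,"ax":0,"ay":0,"az":0,"grip":0.8}]' >/dev/null; python3 st.py && python3 -m creep '[{"tx":0,"ty":0,"tz":0.0006,"ax":0,"ay":0,"az":0,"grip":0.8},{"tx":0,"ty":0,"tz":0.0006,"ax":0,"ay":0,"az":0,"grip":0.8}]' >/dev/null && python3 st.py && python3 -m creep '[{"tx":0,"ty":0,"tz":0.0006,"ax":0,"ay":0,"az":0,"grip":0.8},{"tx":0,"ty":0,"tz":0.0006,"ax":0,"ay":0,"az":0,"grip":0.8}]' >/dev/null && python3 st.py && python3 -m creep '[{"tx":0,"ty":0,"tz":0.0006,"ax":0,"ay":0,"az":0,"grip":0.8},{"tx":0,"ty":0,"tz":0.0006,"ax":0,"ay":0,"az":0,"grip":0.8}]' >/dev/null && python3 st.py && python3 -m creep '[{"tx":0,"ty":0,"tz":0.0006,"ax":0,"ay":0,"az":0,"grip":0.8},{"tx":0,"ty":0,"tz":0.0006,"ax":0,"ay":0,"az":0,"grip":0.8}]' >/dev/null && python3 st.py
```

```text
t 10.35 along 34.67 mm  Ftool [ 5.5 -1.2 -1.6] gap 28.7
t 10.60 along 35.83 mm  Ftool [ 5.6 -1.7 -2.9] gap 29.1
t 10.85 along 37.04 mm  Ftool [ 5.9 -1.2 -3.5] gap 29.1
t 11.10 along 38.24 mm  Ftool [ 5.4 -0.6 -2.3] gap 29.1
t 11.35 along 39.46 mm  Ftool [ 5.3 -0.4 -2.4] gap 29.0
```

```bash
python3 -m creep '[{"tx":0,"ty":0,"tz":0.0006,"ax":0,"ay":0,"az":0,"grip":0.8},{"tx":0,"ty":0,"tz":0.0006,"ax":0,"ay":0,"az":0,"grip":0.8}]' >/dev/null && python3 st.py && python3 -m creep '[{"tx":0,"ty":0,"tz":0.0006,"ax":0,"ay":0,"az":0,"grip":0.8},{"tx":0,"ty":0,"tz":0.0006,"ax":0,"ay":0,"az":0,"grip":0.8}]' >/dev/null && python3 st.py && python3 -m creep '[{"tx":0,"ty":0,"tz":0.0006,"ax":0,"ay":0,"az":0,"grip":0.8},{"tx":0,"ty":0,"tz":0.0006,"ax":0,"ay":0,"az":0,"grip":0.8}]' >/dev/null && python3 st.py && python3 -m creep '[{"tx":0,"ty":0,"tz":0.0006,"ax":0,"ay":0,"az":0,"grip":0.8},{"tx":0,"ty":0,"tz":0.0006,"ax":0,"ay":0,"az":0,"grip":0.8}]' >/dev/null && python3 st.py && python3 -m creep '[{"tx":0,"ty":0,"tz":0.0006,"ax":0,"ay":0,"az":0,"grip":0.8},{"tx":0,"ty":0,"tz":0.0006,"ax":0,"ay":0,"az":0,"grip":0.8}]' >/dev/null && python3 st.py && python3 -m creep '[{"tx":0,"ty":0,"tz":0.0006,"ax":0,"ay":0,"az":0,"grip":0.8},{"tx":0,"ty":0,"tz":0.0006,"ax":0,"ay":0,"az":0,"grip":0.8}]' >/dev/null && python3 st.py && python3 -m creep '[{"tx":0,"ty":0,"tz":0.0006,"ax":0,"ay":0,"az":0,"grip":0.8},{"tx":0,"ty":0,"tz":0.0006,"ax":0,"ay":0,"az":0,"grip":0.8}]' >/dev/null && python3 st.py && python3 -m creep '[{"tx":0,"ty":0,"tz":0.0006,"ax":0,"ay":0,"az":0,"grip":0.8},{"tx":0,"ty":0,"tz":0.0006,"ax":0,"ay":0,"az":0,"grip":0.8}]' >/dev/null && python3 st.py
```

```text
t 11.60 along 40.64 mm  Ftool [ 6.  -1.1 -2.7] gap 29.2
t 11.85 along 41.82 mm  Ftool [ 4.8 -1.  -2.2] gap 29.4
t 12.10 along 43.06 mm  Ftool [ 5.9 -1.4 -2. ] gap 29.1
t 12.35 along 44.22 mm  Ftool [ 6.2 -0.9 -2.9] gap 29.2
t 12.60 along 45.44 mm  Ftool [ 4.9 -1.2 -1.5] gap 29.0
t 12.85 along 46.64 mm  Ftool [ 6.2 -0.8 -1.2] gap 28.8
t 13.10 along 47.89 mm  Ftool [ 5.7 -0.5 -2.2] gap 28.7
t 13.35 along 49.18 mm  Ftool [ 5.5 -0.3 -1.8] gap 29.2
```

```bash
python3 -m creep '[{"tx":0,"ty":0,"tz":0.0006,"ax":0,"ay":0,"az":0,"grip":0.8},{"tx":0,"ty":0,"tz":0.0006,"ax":0,"ay":0,"az":0,"grip":0.8}]' >/dev/null && python3 st.py && python3 -m creep '[{"tx":0,"ty":0,"tz":0.0006,"ax":0,"ay":0,"az":0,"grip":0.8},{"tx":0,"ty":0,"tz":0.0006,"ax":0,"ay":0,"az":0,"grip":0.8}]' >/dev/null && python3 st.py && python3 -m creep '[{"tx":0,"ty":0,"tz":0.0006,"ax":0,"ay":0,"az":0,"grip":0.8},{"tx":0,"ty":0,"tz":0.0006,"ax":0,"ay":0,"az":0,"grip":0.8}]' >/dev/null && python3 st.py && python3 -m creep '[{"tx":0,"ty":0,"tz":0.0006,"ax":0,"ay":0,"az":0,"grip":0.8},{"tx":0,"ty":0,"tz":0.0006,"ax":0,"ay":0,"az":0,"grip":0.8}]' >/dev/null && python3 st.py && python3 -m creep '[{"tx":0,"ty":0,"tz":0.0006,"ax":0,"ay":0,"az":0,"grip":0.8},{"tx":0,"ty":0,"tz":0.0006,"ax":0,"ay":0,"az":0,"grip":0.8}]' >/dev/null && python3 st.py && python3 -m creep '[{"tx":0,"ty":0,"tz":0.0006,"ax":0,"ay":0,"az":0,"grip":0.8},{"tx":0,"ty":0,"tz":0.0006,"ax":0,"ay":0,"az":0,"grip":0.8}]' >/dev/null && python3 st.py && python3 -m creep '[{"tx":0,"ty":0,"tz":0.0006,"ax":0,"ay":0,"az":0,"grip":0.8},{"tx":0,"ty":0,"tz":0.0006,"ax":0,"ay":0,"az":0,"grip":0.8}]' >/dev/null && python3 st.py && python3 -m creep '[{"tx":0,"ty":0,"tz":0.0006,"ax":0,"ay":0,"az":0,"grip":0.8},{"tx":0,"ty":0,"tz":0.0006,"ax":0,"ay":0,"az":0,"grip":0.8}]' >/dev/null && python3 st.py
```

```text
t 13.60 along 50.51 mm  Ftool [5.5 0.4 0.1] gap 29.3
t 13.85 along 51.93 mm  Ftool [4.7 1.8 3.1] gap 29.1
t 14.10 along 53.39 mm  Ftool [6.  2.8 4.2] gap 29.1
t 14.35 along 54.59 mm  Ftool [4.9 1.9 1.9] gap 29.3
t 14.60 along 55.18 mm  Ftool [ 6.  -0.7 -2. ] gap 29.4
t 14.85 along 56.29 mm  Ftool [ 6.1 -0.4 -2.7] gap 28.8
t 15.10 along 57.27 mm  Ftool [ 5.8 -3.5 -6.1] gap 29.2
t 15.35 along 57.61 mm  Ftool [  5.9  -7.8 -12.3] gap 29.3
```

```bash
python3 -m creep '[{"tx":0,"ty":0,"tz":-0.001,"ax":0,"ay":0,"az":0,"grip":0.8},{"tx":0,"ty":0,"tz":0,"ax":0,"ay":0,"az":0,"grip":0.8}]' ; python3 st.py
python3 - <<'E'
from h import *
d=cam("wrist","w9"); 
im=cv2.convertScaleAbs(d["img"],alpha=1.6,beta=20); crop(dict(img=im),200,20,440,400,1.55,"w9c"); s=cam("side","d9"); cv2.imwrite("pics/d9c.png",cv2.resize(s["img"][150:270,200:360],None,fx=5,fy=5))
E
```

```text
t: 15.6
tool_pos: [0.4682, 0.3187, 0.0536]
eef_rot: [-0.676, 0.677, -0.207, 0.207]
force: [3.1, -6.9, 2.2]
finger_gap: 0.339
t 15.60 along 57.32 mm  Ftool [ 6.4 -2.2 -4. ] gap 28.9
```

View pics/w9c.png

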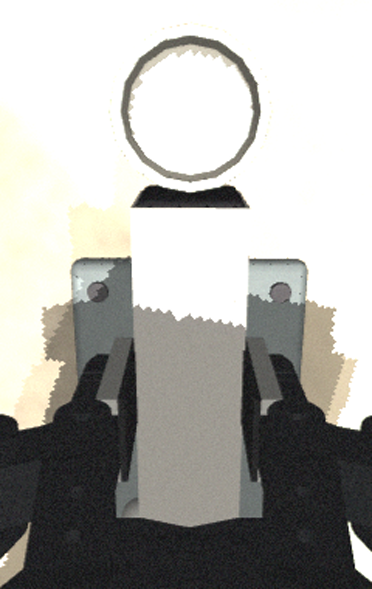

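View pics/d9c.png

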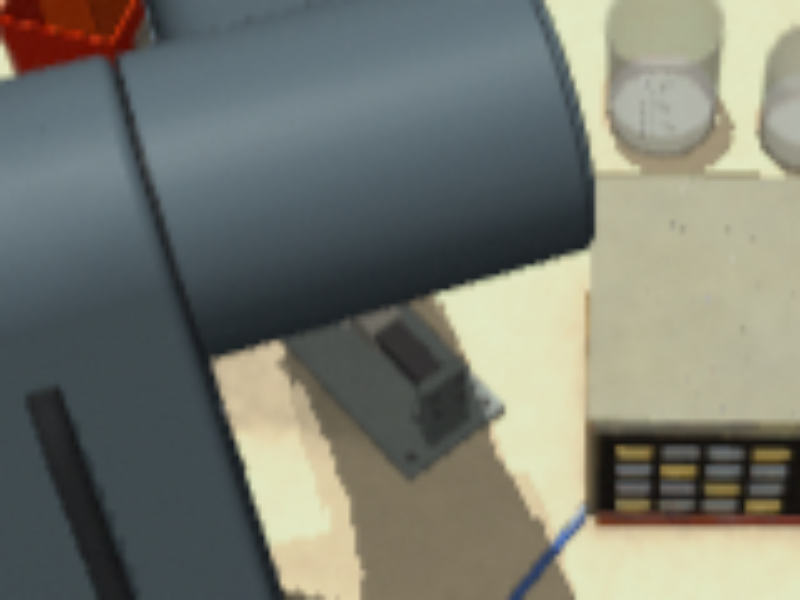

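```bash
python3 -m creep '[{"tx":0,"ty":0,"tz":-0.0005,"ax":0,"ay":0,"az":0,"grip":0.5},{"tx":0,"ty":0,"tz":0,"ax":0,"ay":0,"az":0,"grip":0},{"tx":0,"ty":0,"tz":0,"ax":0,"ay":0,"az":0,"grip":0},{"tx":0,"ty":0,"tz":0,"ax":0,"ay":0,"az":0,"grip":0},{"tx":0,"ty":-0.02,"tz":0,"ax":0,"ay":0,"az":0,"grip":0},{"tx":0,"ty":-0.05,"tz":0,"ax":0,"ay":0,"az":0,"grip":0},{"tx":0,"ty":-0.05,"tz":-0.03,"ax":0,"ay":0,"az":0,"grip":0},{"tx":0,"ty":-0.05,"tz":-0.03,"ax":0,"ay":0,"az":0,"grip":0},{"tx":0,"ty":0,"tz":0,"ax":0,"ay":0,"az":0,"grip":0},{"tx":0,"ty":0,"tz":0,"ax":0,"ay":0,"az":0,"grip":0}]'
python3 - <<'E'
from h import *
d=cam("wrist","w10"); 
im=cv2.convertScaleAbs(d["img"],alpha=1.5,beta=15); crop(dict(img=im),240,0,400,270,2.2,"w10c")
E
```

```text
t: 16.95
tool_pos: [0.4344, 0.2692, 0.2234]
eef_rot: [0.676, -0.676, 0.207, -0.207]
force: [-0.2, 0.6, -0.6]
finger_gap: 0.996
```

View pics/w10c.png

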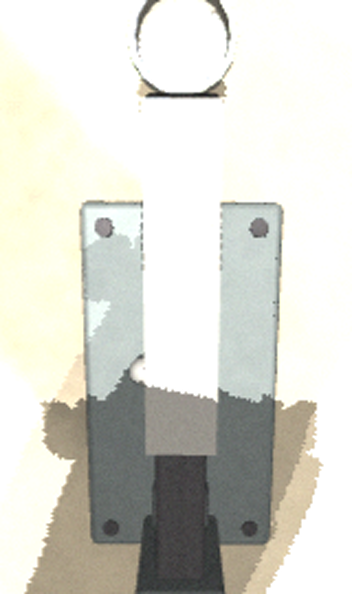

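Run:
```python
from h import *
np.set_printoptions(precision=4,suppress=True)
w=load("w10"); c=lambda x,y:(240+x/2.2,y/2.2)
P=[onz(w,c(*p),.09) for p in [(145,97),(221,97),(145,456),(217,456)]]
print(P,np.linalg.norm(P[0]-P[2]))
E_=(P[0]+P[1])/2; u=np.array([np.cos(.978),np.sin(.978),0])
org=E_-.05*u; print("org",org,"slide",(org[:2]-[.4355,.2716])@u[:2],"cup",org+.073*u)
print("cup img", onz(w,c(184,45),.079)); print(w["img"].shape)
delta([.40,-.12,.31],-1.0)
```

```text
[array([0.4842, 0.3677, 0.09  ]), array([0.5075, 0.352 , 0.09  ]), array([0.4041, 0.2522, 0.09  ]), array([0.4295, 0.2351, 0.09  ])] 0.14058109392155485
org [0.4679 0.3184 0.09  ] slide 0.0569013216406445 cup [0.5087 0.3789 0.09  ]
cup img [0.507  0.3757 0.079 ]
(400, 640, 3)
shift total [ 0.1891 -0.087  -0.3419]
cur yaw -0.5929 ay total 0.4071
7 ay/row 0.0582
[0.027, -0.0124, -0.0488]
[0.0298, -0.0124, -0.0472]
[0.0325, -0.0124, -0.0454]
[0.0351, -0.0124, -0.0434]
[0.0375, -0.0124, -0.0413]
[0.0399, -0.0124, -0.0391]
[0.0421, -0.0124, -0.0367]
```

View pics/w10.png

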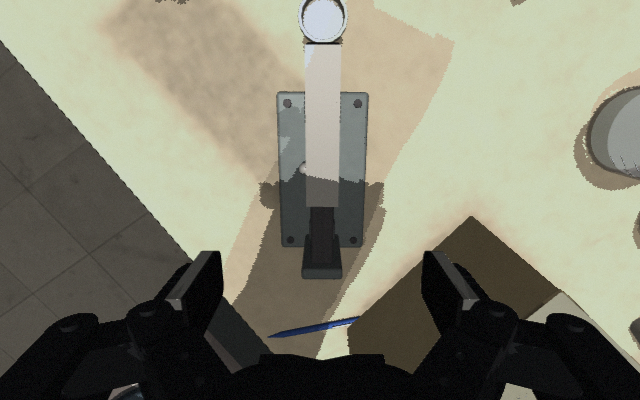

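```bash
python3 -m creep '[{"tx":0.027,"ty":-0.03,"tz":-0.048,"ax":0,"ay":0.058,"az":0,"grip":0},{"tx":0.03,"ty":-0.03,"tz":-0.047,"ax":0,"ay":0.058,"az":0,"grip":0},{"tx":0.0325,"ty":-0.02,"tz":-0.045,"ax":0,"ay":0.058,"az":0,"grip":0},{"tx":0.035,"ty":0,"tz":-0.043,"ax":0,"ay":0.058,"az":0,"grip":0},{"tx":0.0375,"ty":0,"tz":-0.041,"ax":0,"ay":0.058,"az":0,"grip":0},{"tx":0.04,"ty":0,"tz":-0.039,"ax":0,"ay":0.058,"az":0,"grip":0},{"tx":0.042,"ty":0,"tz":-0.037,"ax":0,"ay":0.058,"az":0,"grip":0},{"tx":0,"ty":0,"tz":0,"ax":0,"ay":0,"az":0,"grip":0}]'
python3 - <<'E'
from h import *
delta([.4445,-.225,.20],-1.1)
E
```

```text
t: 18.0
tool_pos: [0.4009, -0.1207, 0.3018]
eef_rot: [-0.619, 0.62, -0.341, 0.34]
force: [0.2, 0.5, -0.4]
finger_gap: 1.0
shift total [ 0.1116  0.1016 -0.0189]
cur yaw -1.0049 ay total 0.0951
3 ay/row 0.0317
[0.0372, 0.0339, -0.0063]
[0.0374, 0.0339, -0.0051]
[0.0375, 0.0339, -0.0039]
```

```bash
python3 -m creep '[{"tx":0.037,"ty":0.01,"tz":-0.006,"ax":0,"ay":0.032,"az":0,"grip":0},{"tx":0.0375,"ty":0.03,"tz":-0.005,"ax":0,"ay":0.032,"az":0,"grip":0},{"tx":0.0375,"ty":0.034,"tz":-0.004,"ax":0,"ay":0.031,"az":0,"grip":0},{"tx":0,"ty":0.028,"tz":0,"ax":0,"ay":0,"az":0,"grip":0},{"tx":0,"ty":0,"tz":0,"ax":0,"ay":0,"az":0,"grip":0},{"tx":0,"ty":0,"tz":0,"ax":0,"ay":0,"az":0,"grip":0}]'
python3 - <<'E'
from h import *
d=cam("wrist","w11"); crop(d,270,110,370,230,5,"w11c")
E
```

```text
t: 18.75
tool_pos: [0.4467, -0.2209, 0.2019]
eef_rot: [0.604, -0.604, 0.367, -0.368]
force: [-0.9, -0.2, -0.5]
finger_gap: 1.001
```

View pics/w11.png

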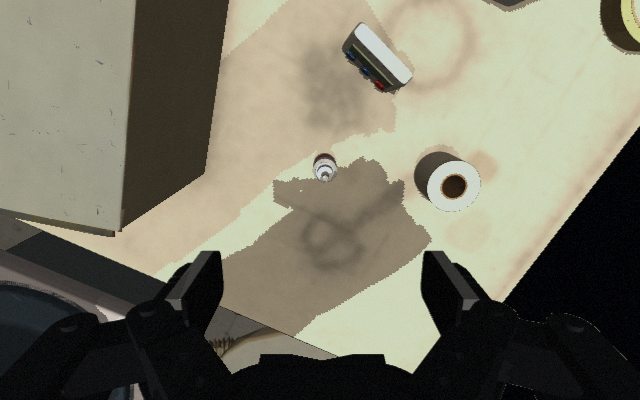

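View pics/w11c.png

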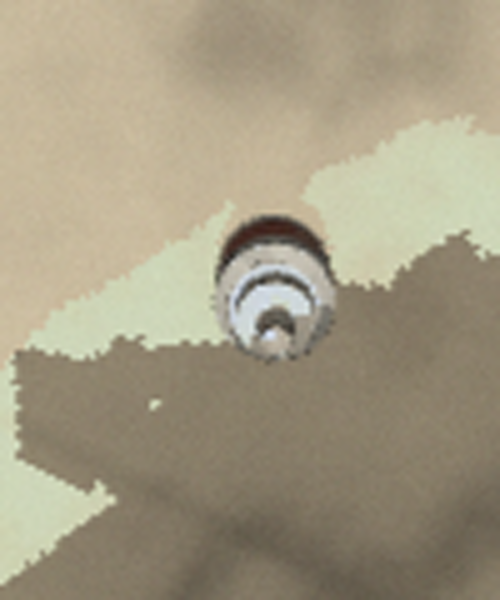

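Run:
```python
from h import *
np.set_printoptions(precision=4,suppress=True)
w=load("w11");w3=load("w3");s=load("s3")
c=lambda x,y:(270+x/5,110+y/5);w3c=lambda x,y:(270+x/4,60+y/4);s3c=lambda x,y:(370+x/6,210+y/6)
print("tip",tri((w,c(276,338)),(w3,w3c(201,222)),(s,s3c(247,176))), tri((w,c(276,338)),(w3,w3c(201,222))))
print("tip z67",onz(w,c(276,338),.067)); print("shoulder z40",onz(w,c(275,298),.04)); print("foot far edge",onz(w,c(274,214),0),"left/right",onz(w,c(216,290),.04),onz(w,c(336,290),.04))
delta([.4455,-.2245,.021],-1.1)
```

```text
tip (array([ 0.4449, -0.2248,  0.0657]), [0.00024092376600213733, 0.0002788635072054025, 0.0001082197443389993]) (array([ 0.4453, -0.2247,  0.0681]), [0.00012033650377547454, 0.00012033650377547191])
tip z67 [ 0.445  -0.2247  0.067 ]
shoulder z40 [ 0.4462 -0.2242  0.04  ]
foot far edge [ 0.4548 -0.2199  0.    ] left/right [ 0.4422 -0.2131  0.04  ] [ 0.4531 -0.2342  0.04  ]
shift total [ 0.0022  0.1813 -0.0029]
cur yaw -1.0928 ay total 0.0072
4 ay/row 0.0018
[0.0006, 0.0453, -0.0007]
[0.0006, 0.0453, -0.0007]
[0.0006, 0.0453, -0.0007]
[0.0006, 0.0453, -0.0007]
```

```bash
python3 -m creep '[{"tx":0.002,"ty":0.04,"tz":-0.003,"ax":0,"ay":0,"az":0,"grip":0},{"tx":0,"ty":0.045,"tz":0,"ax":0,"ay":0,"az":0,"grip":0},{"tx":0,"ty":0.04,"tz":0,"ax":0,"ay":0,"az":0,"grip":0},{"tx":0,"ty":0.03,"tz":0,"ax":0,"ay":0,"az":0,"grip":0},{"tx":0,"ty":0.016,"tz":0,"ax":0,"ay":0,"az":0,"grip":0},{"tx":0,"ty":0.008,"tz":0,"ax":0,"ay":0,"az":0,"grip":0},{"tx":0,"ty":0,"tz":0,"ax":0,"ay":0,"az":0,"grip":0.4},{"tx":0,"ty":0,"tz":0,"ax":0,"ay":0,"az":0,"grip":0.45},{"tx":0,"ty":0,"tz":0,"ax":0,"ay":0,"az":0,"grip":0.5}]' 20
python3 - <<'E'
from h import *
d=cam("wrist","w12"); delta([.4452,-.2246,.021],-1.1); print(bot.get_obs()["finger_gap"]*85)
E
```

```text
t: 19.92
tool_pos: [0.445, -0.2249, 0.0229]
eef_rot: [0.604, -0.604, 0.367, -0.368]
force: [0.1, -0.3, -0.7]
finger_gap: 0.499
shift total [-0.0001  0.0018  0.0004]
cur yaw -1.094 ay total 0.006
1 ay/row 0.006
[-0.0001, 0.0018, 0.0004]
42.320246906584224
```

View pics/w12.png

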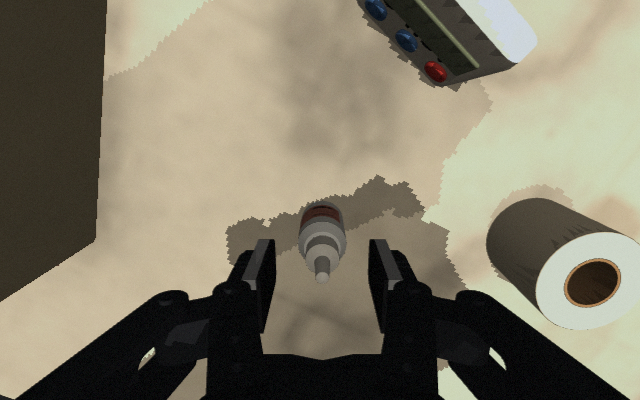

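```bash
python3 -m creep '[{"tx":0,"ty":0.003,"tz":0,"ax":0,"ay":0,"az":0,"grip":0.6},{"tx":0,"ty":0,"tz":0,"ax":0,"ay":0,"az":0,"grip":0.68},{"tx":0,"ty":0,"tz":0,"ax":0,"ay":0,"az":0,"grip":0.76},{"tx":0,"ty":0,"tz":0,"ax":0,"ay":0,"az":0,"grip":0.85},{"tx":0,"ty":0,"tz":0,"ax":0,"ay":0,"az":0,"grip":0.85}]' 20
python3 - <<'E'
from h import *
d=cam("wrist","w13"); print(bot.get_obs()["finger_gap"]*85)
E
```

```text
t: 20.6
tool_pos: [0.4445, -0.2247, 0.0192]
eef_rot: [-0.604, 0.604, -0.368, 0.368]
force: [-0.3, -0.6, 0.0]
finger_gap: 0.173
14.70263726096419
```

View pics/w13.png

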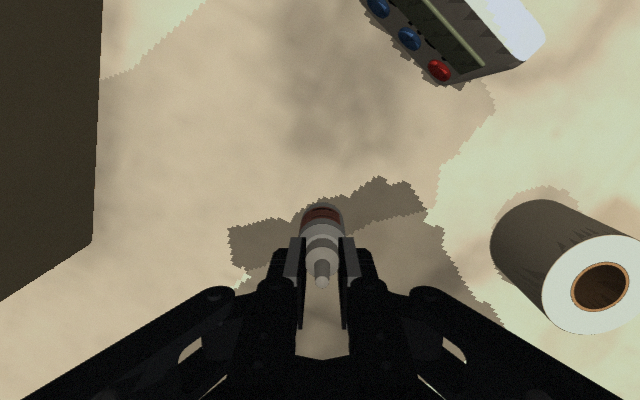

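Run:
```python
from h import *
d=load("w13"); im=cv2.convertScaleAbs(d["img"],alpha=1.8,beta=40); crop(dict(img=im),260,180,380,300,5,"w13c")
s=cam("scene","s13"); crop(s,380,200,470,270,8,"s13c")
print(bot.get_obs()["finger_gap"]*85)
```

```text
14.405321542336772
```

View pics/w13c.png

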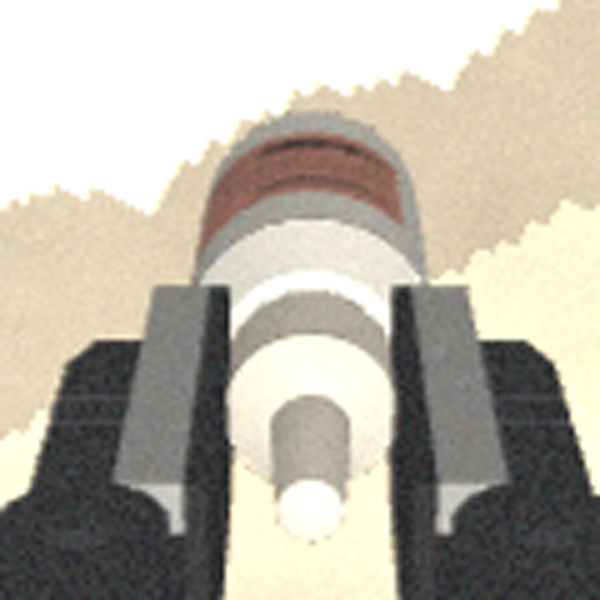

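View pics/s13c.png

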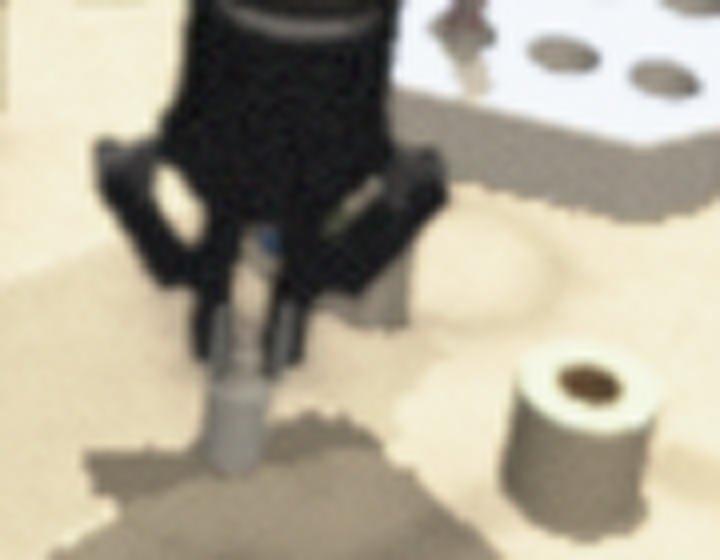

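```bash
python3 -m creep '[{"tx":0,"ty":0,"tz":0,"ax":0,"ay":0,"az":0,"grip":0.45},{"tx":0,"ty":0,"tz":0,"ax":0,"ay":0,"az":0,"grip":0.45},{"tx":0,"ty":0,"tz":0,"ax":0,"ay":0,"az":0,"grip":0.45},{"tx":0,"ty":0.007,"tz":0,"ax":0,"ay":0,"az":0,"grip":0.45},{"tx":0,"ty":0.007,"tz":0,"ax":0,"ay":0,"az":0,"grip":0.45},{"tx":0,"ty":0.006,"tz":0,"ax":0,"ay":0,"az":0,"grip":0.45},{"tx":0,"ty":0,"tz":0,"ax":0,"ay":0,"az":0,"grip":0.45}]' 20
python3 - <<'E'
from h import *
d=cam("wrist","w14"); im=cv2.convertScaleAbs(d["img"],alpha=1.8,beta=40); crop(dict(img=im),240,160,400,300,4,"w14c")
E
```

```text
t: 21.58
tool_pos: [0.444, -0.2245, -0.0014]
eef_rot: [-0.604, 0.604, -0.368, 0.367]
force: [0.4, -0.2, -0.3]
finger_gap: 0.552
```

View pics/w14c.png

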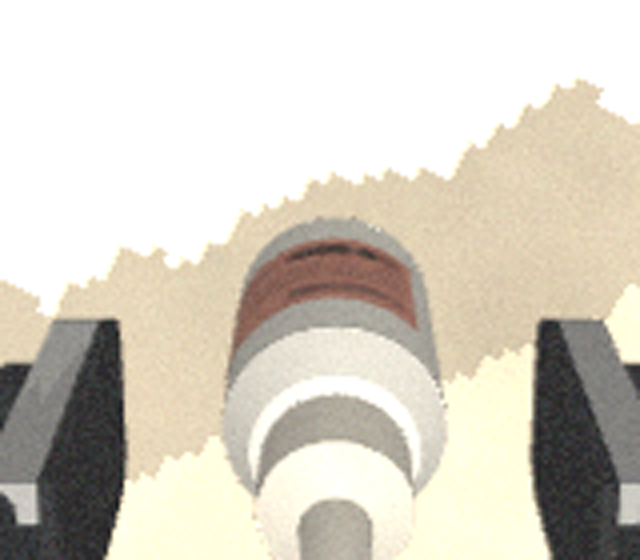

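```bash
python3 -m creep '[{"tx":0,"ty":0,"tz":0.0005,"ax":0,"ay":0,"az":0,"grip":0.6},{"tx":0,"ty":0,"tz":0,"ax":0,"ay":0,"az":0,"grip":0.68},{"tx":0,"ty":0,"tz":0,"ax":0,"ay":0,"az":0,"grip":0.74},{"tx":0,"ty":0,"tz":0,"ax":0,"ay":0,"az":0,"grip":0.8},{"tx":0,"ty":0,"tz":0,"ax":0,"ay":0,"az":0,"grip":0.8},{"tx":0,"ty":0,"tz":0,"ax":0,"ay":0,"az":0,"grip":0.8}]' 20
python3 - <<'E'
from h import *
d=cam("wrist","w15"); im=cv2.convertScaleAbs(d["img"],alpha=1.8,beta=40); crop(dict(img=im),240,160,400,300,4,"w15c"); print(bot.get_obs()["finger_gap"]*85)
s=cam("scene","s15"); crop(s,380,200,470,270,8,"s15c")
E
```

```text
t: 22.38
tool_pos: [0.4451, -0.2246, -0.0006]
eef_rot: [0.604, -0.604, 0.368, -0.368]
force: [-0.4, 0.7, 5.3]
finger_gap: 0.275
23.50554028221897
```

View pics/w15c.png

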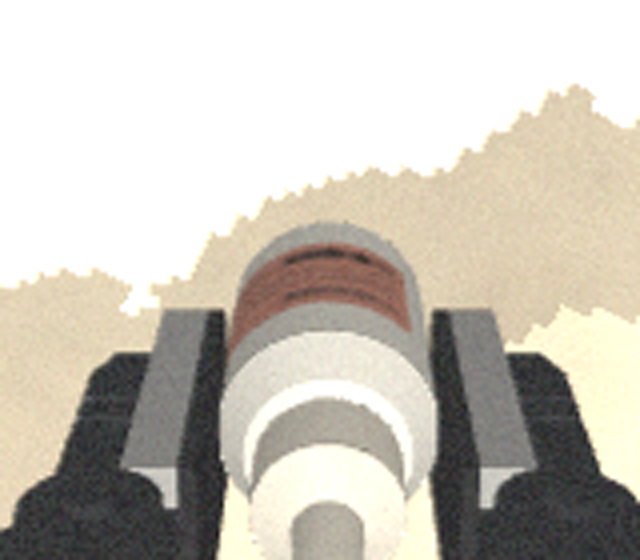

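View pics/s15c.png

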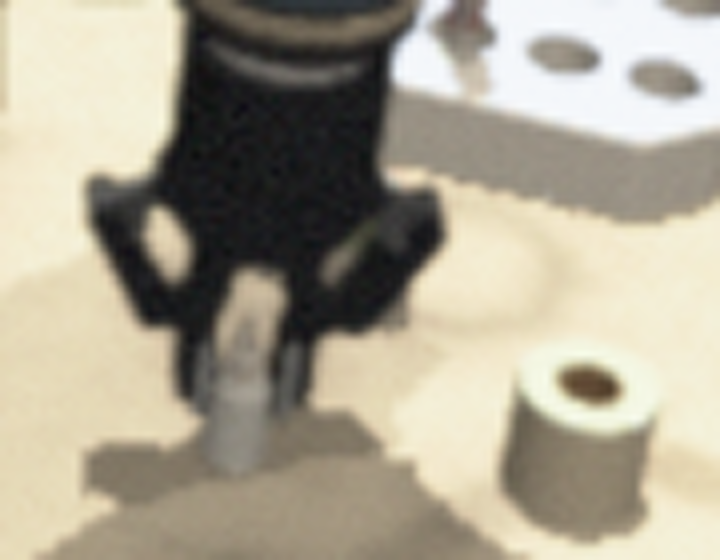

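```bash
python3 -m creep '[{"tx":0,"ty":-0.01,"tz":0,"ax":0,"ay":0,"az":0,"grip":0.8},{"tx":0,"ty":-0.03,"tz":0,"ax":0,"ay":0,"az":0,"grip":0.8},{"tx":0,"ty":-0.05,"tz":0,"ax":0,"ay":0,"az":0,"grip":0.8},{"tx":0,"ty":-0.055,"tz":0,"ax":0,"ay":0,"az":0,"grip":0.8},{"tx":0,"ty":-0.055,"tz":0,"ax":0,"ay":0,"az":0,"grip":0.8},{"tx":0,"ty":-0.05,"tz":0,"ax":0,"ay":0,"az":0,"grip":0.8},{"tx":0,"ty":-0.03,"tz":0,"ax":0,"ay":0,"az":0,"grip":0.8}]'
python3 - <<'E'
from h import *
delta([.43,.20,.28],-.7,10)
E
```

```text
t: 23.35
tool_pos: [0.4451, -0.2246, 0.2823]
eef_rot: [0.604, -0.604, 0.367, -0.369]
force: [0.2, 0.7, -1.0]
finger_gap: 0.277
shift total [-0.3841  0.0017  0.1815]
cur yaw -1.094 ay total -0.394
10 ay/row -0.0394
[-0.0384, 0.0002, 0.0181]
[-0.0377, 0.0002, 0.0196]
[-0.0369, 0.0002, 0.0211]
[-0.036, 0.0002, 0.0226]
[-0.0351, 0.0002, 0.024]
[-0.0341, 0.0002, 0.0253]
[-0.0331, 0.0002, 0.0266]
[-0.032, 0.0002, 0.0279]
[-0.0309, 0.0002, 0.0292]
[-0.0297, 0.0002, 0.0304]
```

```bash
python3 -m creep '[{"tx":-0.038,"ty":0,"tz":0.018,"ax":0,"ay":-0.04,"az":0,"grip":0.8},{"tx":-0.038,"ty":0,"tz":0.0195,"ax":0,"ay":-0.04,"az":0,"grip":0.8},{"tx":-0.037,"ty":0,"tz":0.021,"ax":0,"ay":-0.04,"az":0,"grip":0.8},{"tx":-0.036,"ty":0,"tz":0.0225,"ax":0,"ay":-0.04,"az":0,"grip":0.8},{"tx":-0.035,"ty":0,"tz":0.024,"ax":0,"ay":-0.04,"az":0,"grip":0.8},{"tx":-0.034,"ty":0,"tz":0.025,"ax":0,"ay":-0.04,"az":0,"grip":0.8},{"tx":-0.033,"ty":0,"tz":0.0265,"ax":0,"ay":-0.04,"az":0,"grip":0.8},{"tx":-0.032,"ty":0,"tz":0.028,"ax":0,"ay":-0.04,"az":0,"grip":0.8},{"tx":-0.031,"ty":0,"tz":0.029,"ax":0,"ay":-0.04,"az":0,"grip":0.8},{"tx":-0.03,"ty":0,"tz":0.03,"ax":0,"ay":-0.04,"az":0,"grip":0.8},{"tx":0,"ty":0,"tz":0,"ax":0,"ay":0,"az":0,"grip":0.8}]'
python3 - <<'E'
from h import *
delta([.5087,.3789,.17],-.593,5)
E
```

```text
t: 24.72
tool_pos: [0.427, 0.2013, 0.2793]
eef_rot: [-0.665, 0.665, -0.239, 0.239]
force: [0.2, -1.0, -0.4]
finger_gap: 0.273
shift total [-0.05    0.1093  0.189 ]
cur yaw -0.6903 ay total -0.0973
5 ay/row -0.0195
[-0.01, 0.0219, 0.0378]
[-0.0093, 0.0219, 0.038]
[-0.0085, 0.0219, 0.0382]
[-0.0078, 0.0219, 0.0383]
[-0.007, 0.0219, 0.0385]
```

```bash
python3 -m creep '[{"tx":-0.010,"ty":0,"tz":0.038,"ax":0,"ay":-0.0325,"az":0,"grip":0.8},{"tx":-0.009,"ty":0.02,"tz":0.038,"ax":0,"ay":-0.0325,"az":0,"grip":0.8},{"tx":-0.0085,"ty":0.02,"tz":0.038,"ax":0,"ay":-0.0325,"az":0,"grip":0.8},{"tx":0,"ty":0,"tz":0,"ax":0,"ay":0,"az":0,"grip":0.8},{"tx":0,"ty":0,"tz":0,"ax":0,"ay":0,"az":0,"grip":0.8}]'
python3 - <<'E'
from h import *
d=cam("wrist","w16");s=cam("side","d16")
E
```

```text
t: 25.35
tool_pos: [0.4759, 0.3053, 0.2397]
eef_rot: [-0.676, 0.676, -0.208, 0.208]
force: [0.3, 0.1, -0.6]
finger_gap: 0.273
```

View pics/w16.png

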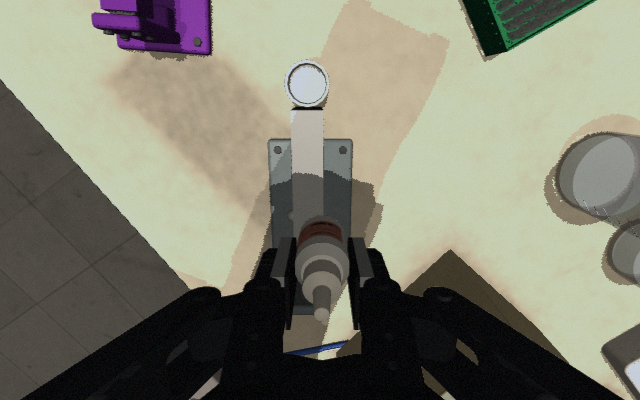

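View pics/d16.png

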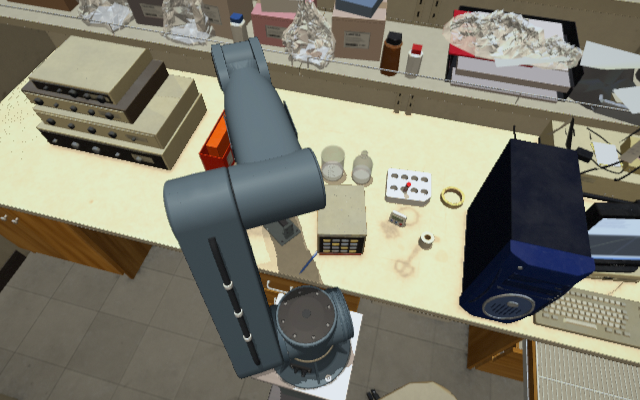

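Run:
```python
from h import *
np.set_printoptions(precision=4,suppress=True)
d=load("w16"); crop(d,275,45,355,265,3.5,"w16c")
T=toolT(); print(T[:3,3])
# bottle tip in tool coords, tip assumed on the tool yaw plane at height 0.067 above foot
tip=onz(d,(321,315),T[2,3]+.0006+.067); print("tip vs tcp tool:",T[:3,:3].T@(tip-T[:3,3]))
```

```text
[0.4761 0.3052 0.2403]
tip vs tcp tool: [-0.0013 -0.0676  0.001 ]
```

View pics/w16c.png

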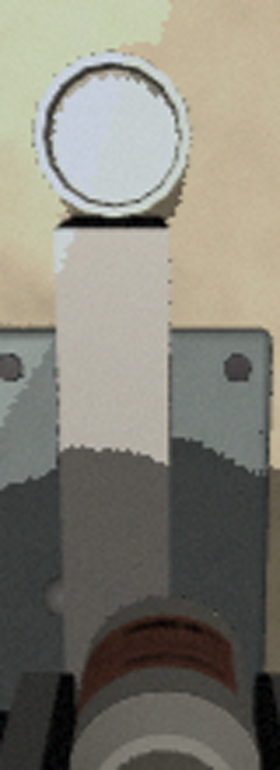

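Run:
```python
from h import *
np.set_printoptions(precision=4,suppress=True)
d=load("w16"); w=load("w10"); c=lambda x,y:(275+x/3.5,45+y/3.5)
cup=onz(d,c(112,134),.079); print("cup",cup)
P=[onz(d,c(*p),.09) for p in((55,227),(170,227))]; u=np.array([np.cos(.978),np.sin(.978),0]); print(P,(P[0]+P[1])/2+.023*u)
c10=lambda x,y:(240+x/2.2,y/2.2)
print("tri cup",tri((d,c(112,134)),(w,(324,18.5)))," tri sleeve end",tri((d,c(55,227)),(w,c10(145,97))),tri((d,c(170,227)),(w,c10(221,97))))
delta([.5087,.3789,.10],-.593,4)
```

```text
cup [0.5088 0.3791 0.079 ]
[array([0.4838, 0.3682, 0.09  ]), array([0.5084, 0.3515, 0.09  ])] [0.5089 0.3789 0.09  ]
tri cup (array([0.509 , 0.3791, 0.0667]), [0.0006740143329828268, 0.0006740143329829039])  tri sleeve end (array([0.484 , 0.368 , 0.0898]), [0.00033478060742709584, 0.0003347806074271132]) (array([0.508 , 0.3518, 0.0882]), [0.0004682259472336724, 0.00046822594723336077])
shift total [-0.0146  0.1404  0.0791]
cur yaw -0.5977 ay total -0.0047
4 ay/row -0.0012
[-0.0036, 0.0351, 0.0198]
[-0.0036, 0.0351, 0.0198]
[-0.0036, 0.0351, 0.0198]
[-0.0036, 0.0351, 0.0198]
```

```bash
python3 -m creep '[{"tx":-0.004,"ty":0.02,"tz":0.02,"ax":0,"ay":-0.004,"az":0,"grip":0.8},{"tx":-0.004,"ty":0.02,"tz":0.02,"ax":0,"ay":0,"az":0,"grip":0.8},{"tx":-0.004,"ty":0.02,"tz":0.02,"ax":0,"ay":0,"az":0,"grip":0.8},{"tx":-0.0025,"ty":0.02,"tz":0.019,"ax":0,"ay":0,"az":0,"grip":0.8},{"tx":0,"ty":0.02,"tz":0,"ax":0,"ay":0,"az":0,"grip":0.8},{"tx":0,"ty":0.02,"tz":0,"ax":0,"ay":0,"az":0,"grip":0.8},{"tx":0,"ty":0.015,"tz":0,"ax":0,"ay":0,"az":0,"grip":0.8},{"tx":0,"ty":0,"tz":0,"ax":0,"ay":0,"az":0,"grip":0.8}]'
python3 - <<'E'
from h import *
delta([.5088,.379,.0635],-.593,4)
d=cam("wrist","w17"); s=cam("side","d17"); crop(s,200,130,330,250,5,"d17c")
E
```

```text
t: 26.45
tool_pos: [0.5076, 0.3794, 0.103]
eef_rot: [-0.676, 0.677, -0.207, 0.206]
force: [-1.2, 0.8, 0.7]
finger_gap: 0.273
shift total [0.0012 0.0395 0.0005]
cur yaw -0.5926 ay total 0.0004
4 ay/row 0.0001
[0.0003, 0.0099, 0.0001]
[0.0003, 0.0099, 0.0001]
[0.0003, 0.0099, 0.0001]
[0.0003, 0.0099, 0.0001]
```

View pics/w17.png

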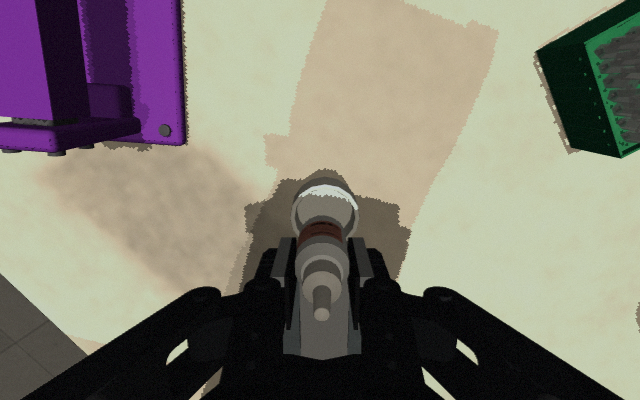

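View pics/d17c.png

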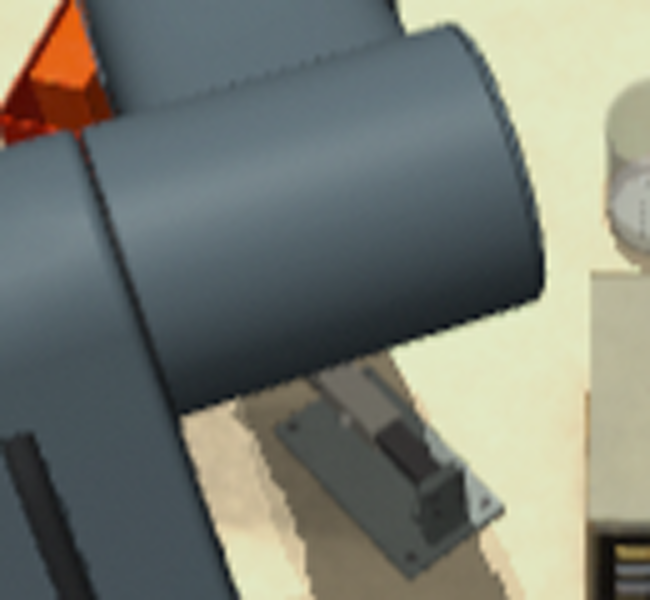

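```bash
python3 -m creep '[{"tx":0.001,"ty":0.01,"tz":0,"ax":0,"ay":0,"az":0,"grip":0.8},{"tx":0,"ty":0.01,"tz":0,"ax":0,"ay":0,"az":0,"grip":0.8},{"tx":0,"ty":0.008,"tz":0,"ax":0,"ay":0,"az":0,"grip":0.8},{"tx":0,"ty":0.005,"tz":0,"ax":0,"ay":0,"az":0,"grip":0.8},{"tx":0,"ty":0.002,"tz":0,"ax":0,"ay":0,"az":0,"grip":0.8},{"tx":0,"ty":0,"tz":0,"ax":0,"ay":0,"az":0,"grip":0.8}]';python3 -m creep '[{"tx":0,"ty":0.001,"tz":0,"ax":0,"ay":0,"az":0,"grip":0.8},{"tx":0,"ty":0,"tz":0,"ax":0,"ay":0,"az":0,"grip":0.8}]'; python3 -m creep '[{"tx":0,"ty":0.001,"tz":0,"ax":0,"ay":0,"az":0,"grip":0.8},{"tx":0,"ty":0,"tz":0,"ax":0,"ay":0,"az":0,"grip":0.8}]'
python3 - <<'E'
from h import *
d=cam("wrist","w18")
E
```

```text
t: 27.3
tool_pos: [0.509, 0.3792, 0.0693]
eef_rot: [0.676, -0.676, 0.206, -0.206]
force: [-0.1, 0.1, -0.2]
finger_gap: 0.277
t: 27.55
tool_pos: [0.509, 0.3792, 0.0683]
eef_rot: [0.676, -0.676, 0.206, -0.206]
force: [-0.9, 0.2, -1.6]
finger_gap: 0.278
t: 27.8
tool_pos: [0.5089, 0.3792, 0.0672]
eef_rot: [-0.676, 0.676, -0.206, 0.206]
force: [0.3, -0.4, -0.5]
finger_gap: 0.273
```

View pics/w18.png

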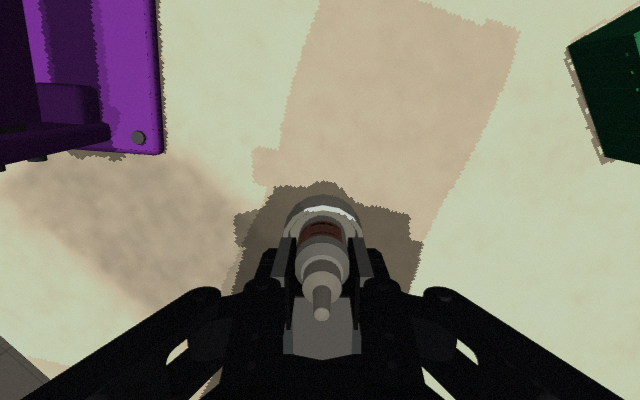

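Bottle (321,255) sits inside the cup rim (322,215). Lower in small steps until contact.

```bash
python3 -m creep '[{"tx":0,"ty":0.001,"tz":0,"ax":0,"ay":0,"az":0,"grip":0.8},{"tx":0,"ty":0.001,"tz":0,"ax":0,"ay":0,"az":0,"grip":0.8},{"tx":0,"ty":0,"tz":0,"ax":0,"ay":0,"az":0,"grip":0.8}]'; python3 -m creep '[{"tx":0,"ty":0.0007,"tz":0,"ax":0,"ay":0,"az":0,"grip":0.8},{"tx":0,"ty":0,"tz":0,"ax":0,"ay":0,"az":0,"grip":0.8}]';python3 -m creep '[{"tx":0,"ty":0.0005,"tz":0,"ax":0,"ay":0,"az":0,"grip":0.8},{"tx":0,"ty":0,"tz":0,"ax":0,"ay":0,"az":0,"grip":0.8}]'
```

```text
t: 28.22
tool_pos: [0.5089, 0.3791, 0.0651]
eef_rot: [-0.676, 0.676, -0.206, 0.206]
force: [-0.4, -0.2, -0.5]
finger_gap: 0.277
t: 28.48
tool_pos: [0.5089, 0.3791, 0.0645]
eef_rot: [-0.676, 0.676, -0.206, 0.206]
force: [0.7, -1.3, -0.7]
finger_gap: 0.28
t: 28.72
tool_pos: [0.5089, 0.3792, 0.064]
eef_rot: [-0.676, 0.676, -0.206, 0.206]
force: [-0.3, 0.5, -0.0]
finger_gap: 0.277
```

```bash
python3 -m creep '[{"tx":0,"ty":0.0004,"tz":0,"ax":0,"ay":0,"az":0,"grip":0.8},{"tx":0,"ty":0,"tz":0,"ax":0,"ay":0,"az":0,"grip":0.8}]' | grep -E "pos|force"; python3 -m creep '[{"tx":0,"ty":0.0004,"tz":0,"ax":0,"ay":0,"az":0,"grip":0.8},{"tx":0,"ty":0,"tz":0,"ax":0,"ay":0,"az":0,"grip":0.8}]' | grep -E "pos|force"
```

```text
tool_pos: [0.5089, 0.3791, 0.0636]
force: [-0.2, -0.5, -1.1]
tool_pos: [0.509, 0.3792, 0.0634]
force: [-1.2, -1.4, 3.0]
```

```bash
python3 -m creep '[{"tx":0,"ty":0,"tz":0,"ax":0,"ay":0,"az":0,"grip":0.7},{"tx":0,"ty":0,"tz":0,"ax":0,"ay":0,"az":0,"grip":0.6},{"tx":0,"ty":0,"tz":0,"ax":0,"ay":0,"az":0,"grip":0.5},{"tx":0,"ty":0,"tz":0,"ax":0,"ay":0,"az":0,"grip":0.3},{"tx":0,"ty":0,"tz":0,"ax":0,"ay":0,"az":0,"grip":0.2}]' | grep -E "pos|force|gap"
python3 - <<'E'
from h import *
d=cam("wrist","w19")
E
```

```text
tool_pos: [0.5089, 0.3791, 0.0632]
force: [-0.5, 0.4, -0.0]
finger_gap: 0.797
```

View pics/w19.png

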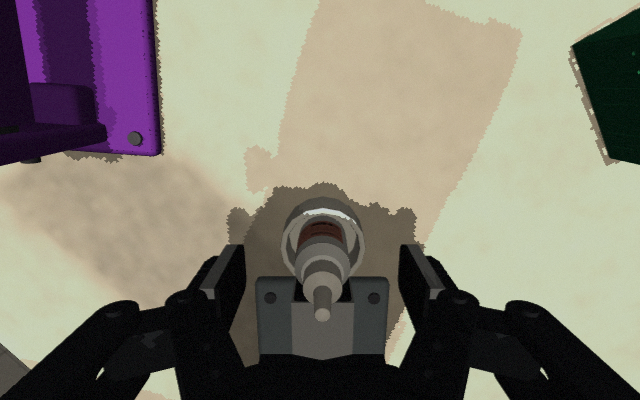

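The bottle stands freely upright in the cup (322,240), with both fingers clear at (240,…) and (405,…). Retreat straight up.

```bash
python3 -m creep '[{"tx":0,"ty":-0.02,"tz":0,"ax":0,"ay":0,"az":0,"grip":0.2},{"tx":0,"ty":-0.04,"tz":0,"ax":0,"ay":0,"az":0,"grip":0.2},{"tx":0,"ty":-0.05,"tz":0,"ax":0,"ay":0,"az":0,"grip":0.1},{"tx":0,"ty":-0.05,"tz":0,"ax":0,"ay":0,"az":0,"grip":0},{"tx":0,"ty":-0.03,"tz":-0.05,"ax":0,"ay":0,"az":0,"grip":0},{"tx":0,"ty":0,"tz":-0.05,"ax":0,"ay":0,"az":0,"grip":0},{"tx":0,"ty":0,"tz":0,"ax":0,"ay":0,"az":0,"grip":0},{"tx":0,"ty":0,"tz":0,"ax":0,"ay":0,"az":0,"grip":0},{"tx":0,"ty":0,"tz":0,"ax":0,"ay":0,"az":0,"grip":0}]' | grep -E "t:|pos|force|gap"
python3 - <<'E'
from h import *
d=cam("wrist","w20"); crop(d,240,20,400,290,2.2,"w20c"); s=cam("scene","s20"); crop(s,370,190,490,290,6,"s20c")
E
```

```text
t: 31.02
tool_pos: [0.4536, 0.2969, 0.253]
eef_rot: [0.676, -0.676, 0.206, -0.206]
force: [0.6, -1.0, -0.3]
finger_gap: 1.002
```

View pics/w20c.png

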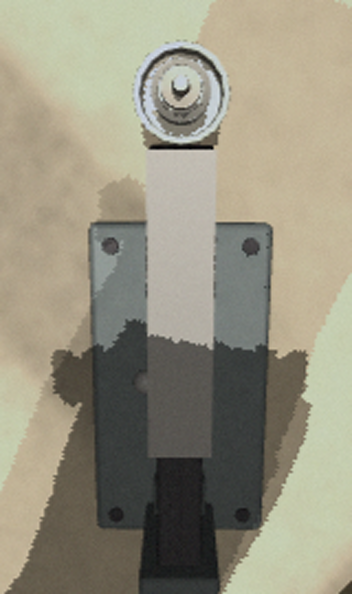

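View pics/s20c.png

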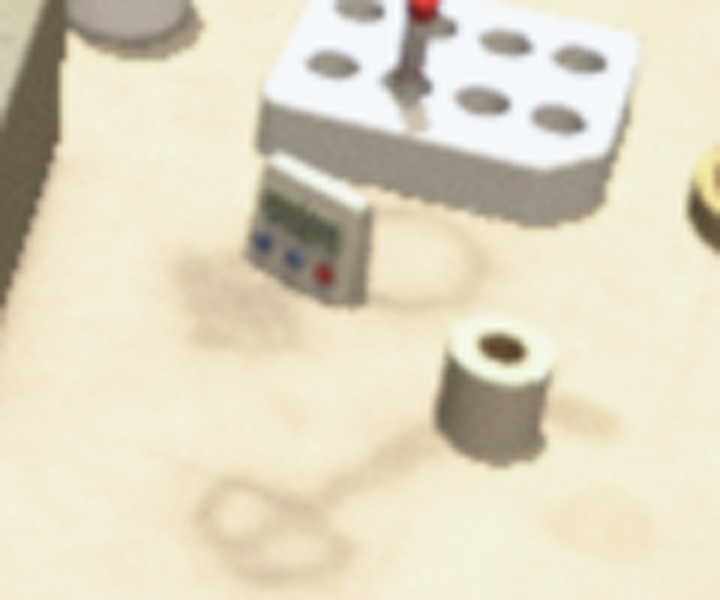

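```bash
python3 -c "
from plant import bot
print(bot.hand_in())"
```

```text
the job is handed in; nothing more can be done
None
```

The sleeve is pinned in its long position, and the dropper bottle stands upright in the cup with the robot clear of it. I handed the job in at about 31 s, against the 58 s limit.

**Sleeve:** I squeezed the button flush with a 25 N grip and slid the sleeve out about 57 mm until it stopped. The highest force I read at the stop was 12 N, against the 18 N limit. Forces were only read at the end of each short move, so a brief higher peak in between can't be ruled out.

**Last checks:**
- The final wrist picture shows the button out through the second hole and the bottle upright in the middle of the cup.
- The scene picture shows the film roll and the timer where they were.
- The bottle touched the cup floor with about 3 N before I let go.

**What disagreed:**
- **Finger ends:** in the pictures the fingers ended roughly 25 mm behind the stated TCP. My first grip on the bottle therefore closed on its cap. I opened, went 20 mm lower and took it by the body (23.5 mm measured, 24 mm nominal) before lifting.
- **Button squeeze:** by the same reckoning, the fingers probably pressed on the upper part of the button rather than its centre.
- **Cup height:** one two-view check put the cup rim at 67 mm instead of 79 mm. The contact height when placing agreed with the stated 64 mm floor.

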